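Repack the locksmith's kit on the blue rack in reverse order

TASK

Move the brass padlock, the steel padlock, the black tape roll and the orange box from the wooden rack to the blue rack in reverse order: seen from the robot, the leftmost thing on the wooden rack goes to the rightmost pad of the blue rack, and so on, until the rightmost lies on the leftmost pad. Set each down the same way up as it was, centred on its own rubber pad, and leave all four resting there, let go.

Things in the scene. Friction and masses are not known exactly. Their poses are not given: they have to be found in the camera images.
- brass_padlock: Brass-coloured padlock lying flat, 69 mm long (own x), 45 wide (y), 19 high. Origin: underside centre of its outline. Its solid block, to be gripped across y, spans x = -5 to +33 mm at full width and height; the shackle, a bar 9 mm thick at mid-height, fills the -x end. At the start its x axis points along the wooden rack's +y to within 0.1 rad. About 140 g.
- steel_padlock: Grey steel, larger padlock lying flat, 77 mm long (own x), 50 wide (y), 21 high. Origin: underside centre of its outline. Its solid block, to be gripped across y, spans x = -6 to +37 mm at full width and height; the shackle, a bar 9 mm thick at mid-height, fills the -x end. At the start its x axis points along the wooden rack's +y to within 0.1 rad. About 200 g.
- black_tape: Roll of black tape lying flat, solid to the touch, about 55 mm in diameter, 19 mm high. Origin: underside centre; z up; any yaw. Grip it across its diameter. About 50 g.
- orange_box: Small flat orange plastic box, shut, with rounded edges; 44 mm wide (own x), 64 mm long (own y), 24 mm high. Origin: underside centre. Grip it across x. At the start its y axis points along the wooden rack's +y to within 0.1 rad. About 90 g.
- red_card: Red plastic card, 60 mm (x) x 76 mm (y), 2 mm thick, fixed to the wooden rack in the bay in which the brass padlock starts; it lies under it and stays there. Origin: underside centre, 58 mm over the bench; axes as the wooden rack's. Which bay it is in changes from start to start.
- yellow_card: Yellow plastic card, 60 mm (x) x 76 mm (y), 2 mm thick, fixed to the wooden rack in the bay in which the steel padlock starts; it lies under it and stays there. Origin: underside centre, 58 mm over the bench; axes as the wooden rack's. Which bay it is in changes from start to start.
- green_card: Green plastic card, 60 mm (x) x 76 mm (y), 2 mm thick, fixed to the wooden rack in the bay in which the black tape roll starts; it lies under it and stays there. Origin: underside centre, 58 mm over the bench; axes as the wooden rack's. Which bay it is in changes from start to start.
- white_card: White plastic card, 60 mm (x) x 76 mm (y), 2 mm thick, fixed to the wooden rack in the bay in which the orange box starts; it lies under it and stays there. Origin: underside centre, 58 mm over the bench; axes as the wooden rack's. Which bay it is in changes from start to start.
- wood_rack: Light-wood rack (mm), fixed, 344 long (own y, to robot's left) x 70 deep (own x, away from robot), turned up to 0.12 rad. Origin: underside centre, on the bench. Bays centred at y = -126, -42, 42, 126, x = 0; a coloured card 60 x 76 x 2 mm in each, tops 60 over the bench. Stubs to 65 high only at x = +-31 between bays; end cheeks at y = +-170, 72 high. The vise between the racks is 125 high.
- blue_rack: Blue rack with bare-metal cheeks (mm), fixed, 344 long (own y, to robot's left) x 70 deep (own x, away from robot), turned up to 0.12 rad. Origin: underside centre, on the bench. Bays centred at y = -126, -42, 42, 126, x = 0; a dark rubber pad 52 x 68 x 2 mm in each, tops 60 over the bench. Stubs to 65 high only at x = +-31 between bays; end cheeks at y = +-170, 72 high. Box pile (250 high) and black case (240) stand at x > 490.

How it is judged:
At the end, for the whole second after the job is handed in: Each of the four things lies on the blue rack in the bay that mirrors its starting bay (the bay of its card on the wooden rack, left and right exchanged), its origin within 15 mm of the pad's centre along each rack axis and within 6 mm of the pad's top in height, upright to within 0.15 rad, at rest (((y of red_card in the frame of wood_rack between -0.146 and -0.106 m and y of brass_padlock in the frame of blue_rack between 0.111 and 0.141 m) or (y of red_card in the frame of wood_rack between -0.062 and -0.022 m and y of brass_padlock in the frame of blue_rack between 0.027 and 0.057 m) or (y of red_card in the frame of wood_rack between 0.022 and 0.062 m and y of brass_padlock in the frame of blue_rack between -0.057 and -0.027 m) or (y of red_card in the frame of wood_rack between 0.106 and 0.146 m and y of brass_padlock in the frame of blue_rack between -0.141 and -0.111 m)) and x of brass_padlock in the frame of blue_rack between -0.015 and 0.015 m and z of brass_padlock in the frame of blue_rack between 0.054 and 0.066 m and angle between each of brass_padlock, steel_padlock, black_tape, orange_box's own z axis and vertical below 0.15 rad and linear speed of each of brass_padlock, steel_padlock, black_tape, orange_box below 0.02 m/s and angular speed of each of brass_padlock, steel_padlock, black_tape, orange_box below 0.2 rad/s and ((y of yellow_card in the frame of wood_rack between -0.146 and -0.106 m and y of steel_padlock in the frame of blue_rack between 0.111 and 0.141 m) or (y of yellow_card in the frame of wood_rack between -0.062 and -0.022 m and y of steel_padlock in the frame of blue_rack between 0.027 and 0.057 m) or (y of yellow_card in the frame of wood_rack between 0.022 and 0.062 m and y of steel_padlock in the frame of blue_rack between -0.057 and -0.027 m) or (y of yellow_card in the frame of wood_rack between 0.106 and 0.146 m and y of steel_padlock in the frame of blue_rack between -0.141 and -0.111 m)) and x of steel_padlock in the frame of blue_rack between -0.015 and 0.015 m and z of steel_padlock in the frame of blue_rack between 0.054 and 0.066 m and ((y of green_card in the frame of wood_rack between -0.146 and -0.106 m and y of black_tape in the frame of blue_rack between 0.111 and 0.141 m) or (y of green_card in the frame of wood_rack between -0.062 and -0.022 m and y of black_tape in the frame of blue_rack between 0.027 and 0.057 m) or (y of green_card in the frame of wood_rack between 0.022 and 0.062 m and y of black_tape in the frame of blue_rack between -0.057 and -0.027 m) or (y of green_card in the frame of wood_rack between 0.106 and 0.146 m and y of black_tape in the frame of blue_rack between -0.141 and -0.111 m)) and x of black_tape in the frame of blue_rack between -0.015 and 0.015 m and z of black_tape in the frame of blue_rack between 0.054 and 0.066 m and ((y of white_card in the frame of wood_rack between -0.146 and -0.106 m and y of orange_box in the frame of blue_rack between 0.111 and 0.141 m) or (y of white_card in the frame of wood_rack between -0.062 and -0.022 m and y of orange_box in the frame of blue_rack between 0.027 and 0.057 m) or (y of white_card in the frame of wood_rack between 0.022 and 0.062 m and y of orange_box in the frame of blue_rack between -0.057 and -0.027 m) or (y of white_card in the frame of wood_rack between 0.106 and 0.146 m and y of orange_box in the frame of blue_rack between -0.141 and -0.111 m)) and x of orange_box in the frame of blue_rack between -0.015 and 0.015 m and z of orange_box in the frame of blue_rack between 0.054 and 0.066 m); the robot touches nothing.
It also fails if it takes over 128 s, if anything falls off the work surface, if the arm or the gripper's body presses on something with over 40 N, if the wrist force passes 120 N, or if a joint passes its speed limit or range.

ROBOT

A 6-joint arm with a two-finger parallel gripper is mounted at the origin on a cart in front of the work surface, level with it; the furniture and walls round the work are solid. World frame = base frame: x ahead of the robot, y to its left, z up, the work surface at z = 0. Lengths are in m, angles in rad, forces in N, time in s.
With the tool pointing down it reaches from about 0.4 to 0.825 m from the base axis. Payload 7 kg.
Tool frame: the origin (TCP) lies at the centre of the arm's flange, where the gripper is bolted on; the fingertips stand 173 mm ahead of it and the grasp point (between the pads) lies env.grasp_offset ahead of it (env.grasp_offset is the distance from the TCP to the grasp point, in m); z points along the fingers, x is the direction in which the jaws open and shut, and the axes are right-handed (so a half turn about z gives the same grasp; the last joint's range is limited). The gripper opens to 85 mm and grips with 20 to 120 N. Pads are 22 mm wide; open, the fingers measure 114 mm over their backs; the gripper's body (76 mm by 85 mm) begins 54 mm behind the grasp point. The pads swing forward as they close: fully open they stand 13 mm farther back than shut.
Start: joints at [1.56, 0.359, 0.012, 0, -1.224, -0.288], TCP at [0.199, 0.645, 0.405] pointing down, gripper open.
Joint ranges: [-3.07, 3.07], [-1.43, 2.12], [-1.02, 1.25], [-3.03, 1.67], [-3.05, -0], [-3.03, 3.03]. Speed limits (rad/s): [2.39, 2.39, 3.01, 3.14, 3.14, 3.14].

INTERFACE

Orientations are given as a rotation vector (axis times angle).
In Python, from workcell import env gives the robot as it stands. The module is installed in compiled form; this text tells all that it offers.
- The arm moves only by the tool drive_tool, never from a script. Its argument "commands" is a list of rows, each an object of numbers: "grip": the finger opening in mm, from 0 to 85.4; "tx", "ty", "tz": the shift along the world's x, y, z in mm; "wx", "wy", "wz": the turn, a rotation vector about the world's x, y, z in rad. In form: [{"grip": .., "tx": .., "ty": .., "tz": .., "wx": .., "wy": .., "wz": ..}, ...]. A call has 1 to 5 rows; each row shifts and turns the commanded pose from where the row before left it; what a row does not reach is not made up. A row lasts 1/8 s, in which the tool goes at most 62.5 mm and 10.7 degrees, less where a joint would pass 70% of its speed; a pose out of reach is approached as far as the arm can. A call is refused whole if a number of a shift passes 62.5 or a number of a turn 0.188, either way. A call with a gripper value outside its range is refused whole. The fingers move at their own pace and stop on an object; "grip_force" is the grip in N (left out, the last holds). Time passes only in rows, so rows that do not move let the fingers close. It gives the time, the measured TCP pose, the force and the opening at its end, in the units of the state.
- env.get_obs(): the state, without advancing time (a new reading comes with each control period).
- env.capture(name): name is "side" or "top"; returns a dict with "image" (384x512x3 uint8, red, green, blue), "camera_matrix" (3x3 intrinsics, pixels), "cam_to_world" (4x4, takes a point from camera to world coordinates). Camera axes: x right, y down, z forward; pixel columns grow to the right and rows downward; lengths in m; the calibration is good to about 2 mm. A picture is of the moment at which its call begins. There is no depth.
- env.close_job(): hands the job in, once; it reports no verdict.
The state is a dict: "time": time; "joint_positions": joint angles; "qvel": joint speeds; "joint_torque": joint torques, N m; "position": TCP position; "tool_rot": TCP orientation; "ft_force": force on the tool from outside, world axes, zero at the start; "torque": the same for the moment, N m; "grip_width": finger opening in m.
Only numpy, scipy, OpenCV 4.12 (cv2) and the standard library are available. Lean on these libraries where they do the work, as an engineer would, in place of code of your own. Each camera call takes 0.05 s, during which the arm holds its last target.

## Working session

There is one attempt and no reset: what is moved stays moved. The work goes in short steps, Python scripts to look and compute and a tool call to move; the robot and the scene stay as the last step left them, time stands still between calls to the robot, and variables do not carry over. Pictures are saved under pics/ and viewed, and the job is handed in when it is done.

Besides the shell and the picture viewer there is one more tool, called after "Call:" by a JSON object that holds its "op" and its "data", one argument or row to a line. drive_tool: Moves the arm, as the interface text tells. Its arguments: {"type":"object","properties":{"commands":{"type":"array"},"grip_force":{"type":"number"}},"required":["commands"]}

```bash
mkdir -p pics; python3 - <<'E'
from workcell import env
import cv2,numpy as np
for n in("top","side"):
    c=env.capture(n); cv2.imwrite(f"pics/{n}0.png",c["image"][:,:,::-1]); print(n,c["camera_matrix"].round(1).tolist(),c["cam_to_world"].round(4).tolist())
o=env.get_obs()
for k,v in o.items(): print(k,np.round(v,4))
print(env.grasp_offset)
E
```

```text
top [[350.1, 0.0, 246.5], [0.0, 350.1, 194.5], [0.0, 0.0, 1.0]] [[-0.1344, -0.9655, 0.2229, 0.235], [-0.9909, 0.1319, -0.0261, 0.0172], [-0.0042, -0.2243, -0.9745, 0.976], [0.0, 0.0, 0.0, 1.0]]
side [[485.5, 0.0, 248.5], [0.0, 485.5, 192.6], [0.0, 0.0, 1.0]] [[0.4305, -0.713, 0.5535, -0.3855], [-0.9024, -0.3284, 0.2789, -0.4201], [-0.0171, -0.6195, -0.7848, 1.2179], [0.0, 0.0, 0.0, 1.0]]
time 0.1
joint_positions [ 1.5601e+00  3.5930e-01  1.1100e-02 -3.0000e-04 -1.2241e+00 -2.8810e-01]
qvel [-0.0023 -0.001  -0.0004  0.0023 -0.0006  0.0006]
joint_torque [-9.00000e-04 -5.84764e+01  2.94108e+01  6.95450e+00 -3.20000e-03
  0.00000e+00]
position [0.1987 0.6449 0.4038]
tool_rot [ 1.8652e+00 -2.5265e+00  1.6000e-03]
ft_force [-0.3231  0.0832 -0.2912]
torque [ 0.0556 -0.0374  0.0233]
grip_width 0.0855
0.1547
```

View pics/top0.png

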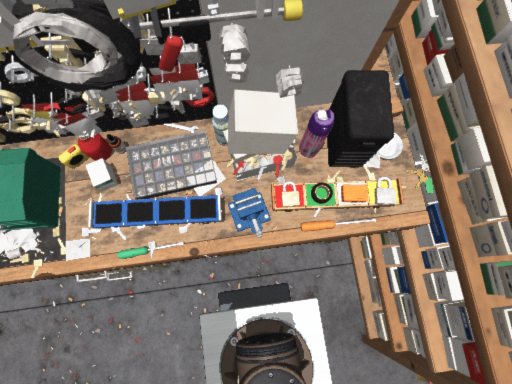

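View pics/side0.png

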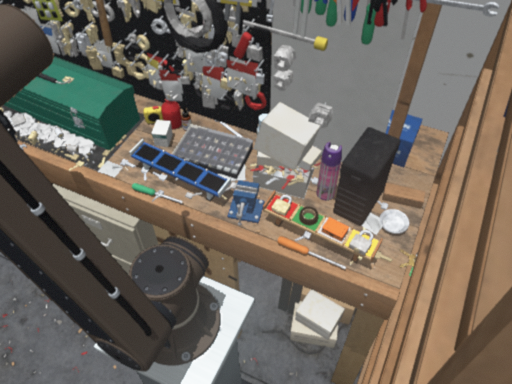

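```bash
python3 - <<'E'
import cv2
a=cv2.imread("pics/top0.png")
cv2.imwrite("pics/a1.png",cv2.resize(a[170:218,264:409],None,fx=5.5,fy=5.5,interpolation=cv2.INTER_CUBIC))
cv2.imwrite("pics/a2.png",cv2.resize(a[185:233,84:229],None,fx=5.5,fy=5.5,interpolation=cv2.INTER_CUBIC))
b=cv2.imread("pics/side0.png")
cv2.imwrite("pics/a3.png",cv2.resize(b[185:265,260:390],None,fx=6,fy=6,interpolation=cv2.INTER_CUBIC))
cv2.imwrite("pics/a4.png",cv2.resize(b[130:200,122:238],None,fx=6.5,fy=6.5,interpolation=cv2.INTER_CUBIC))
E
```

```text
(no output)
```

View pics/a1.png

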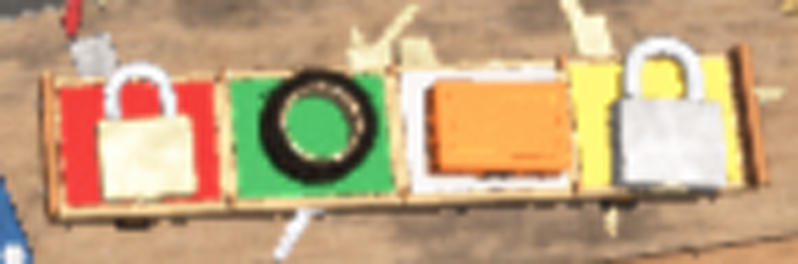

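View pics/a2.png

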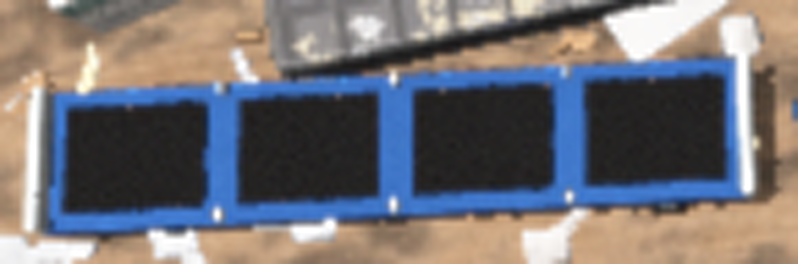

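View pics/a3.png

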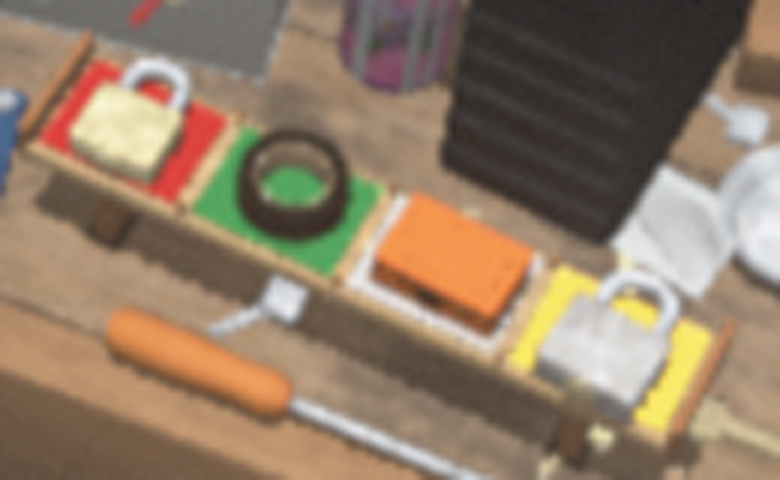

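View pics/a4.png

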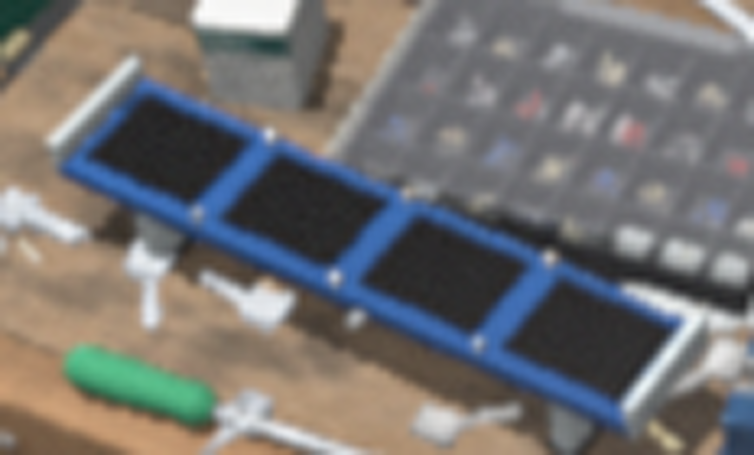

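```bash
cat > h.py <<'E'
import cv2,numpy as np
from scipy.optimize import least_squares
K={"top":np.array([[350.1,0,246.5],[0,350.1,194.5],[0,0,1]]),"side":np.array([[485.5,0,248.5],[0,485.5,192.6],[0,0,1]])}
T={"top":np.array([[-0.1344,-0.9655,0.2229,0.235],[-0.9909,0.1319,-0.0261,0.0172],[-0.0042,-0.2243,-0.9745,0.976],[0,0,0,1]]),
"side":np.array([[0.4305,-0.713,0.5535,-0.3855],[-0.9024,-0.3284,0.2789,-0.4201],[-0.0171,-0.6195,-0.7848,1.2179],[0,0,0,1]])}
def proj(n,P):
    P=np.atleast_2d(P); c=(P-T[n][:3,3])@T[n][:3,:3]; c=c@K[n].T; return c[:,:2]/c[:,2:]
def unproj(n,uv,z):
    d=T[n][:3,:3]@np.linalg.inv(K[n])@np.array([uv[0],uv[1],1.]); o=T[n][:3,3]; return o+d*(z-o[2])/d[2]
def R(a): return np.array([[np.cos(a),-np.sin(a)],[np.sin(a),np.cos(a)]])
def place(p,L):  # p=x,y,yaw; L local Nx3
    L=np.atleast_2d(L); q=L.copy().astype(float); q[:,:2]=L[:,:2]@R(p[2]).T+np.array(p[:2]); return q
E
python3 - <<'E'
from h import *
im={n:cv2.imread(f"pics/{n}0.png") for n in K}
def rect(hx,hy,z,x0=0,y0=0): return np.array([[x0+hx,y0+hy,z],[x0+hx,y0-hy,z],[x0-hx,y0-hy,z],[x0-hx,y0+hy,z]])
# blue pads: mask dark in ROI
cen={}
for n,roi in (("top",(185,233,84,229)),("side",(130,200,122,238))):
    a,b,c,d=roi; sub=im[n][a:b,c:d].astype(int)
    blue=((sub[:,:,0]-sub[:,:,2])>60).astype(np.uint8)
    dark=(sub.max(2)<75).astype(np.uint8)
    nn,l,st,ce=cv2.connectedComponentsWithStats(dark,connectivity=4)
    print(n,[(st[i,4],ce[i].round(1)+[c,a]) for i in range(1,nn) if st[i,4]>150])
    cen[n]=sorted([tuple(ce[i]+[c,a]) for i in range(1,nn) if 250<st[i,4]<900])
ys=[.126,.042,-.042,-.126]
def res(p,ns=("top","side")):
    r=[]
    for n in ns:
        r.append((proj(n,place(p,[[0,y,.06] for y in ys]))-np.array(cen[n])[:4]).ravel()*(1 if n=="top" else .7))
    return np.concatenate(r)
for ns in (("top",),("side",),("top","side")):
    try:
        s=least_squares(res,[.45,.3,0],args=(ns,)); print("blue",ns,s.x.round(4),np.abs(s.fun).max().round(2))
    except Exception as e: print(e)
pts=np.array([[62,85],[213,83],[219,203],[66,210],[236,81],[384,72],[394,192],[238,203],[572,66],[733,58],[745,185],[584,190]],float)
pts=(pts+.5)/5.5-.5+[264,170]
L=np.vstack([rect(.03,.038,.06,0,y) for y in(.126,.042,-.126)])
s=least_squares(lambda p:(proj("top",place(p,L))-pts).ravel(),[.45,-.3,0]);print("wood",s.x.round(4),s.fun.round(1))
E
```

```text
top [(np.int32(161), array([167.7, 192.1])), (np.int32(443), array([202.8, 208.2])), (np.int32(446), array([171.1, 209.8])), (np.int32(452), array([139.9, 211.4])), (np.int32(450), array([108.1, 213.1]))]
side [(np.int32(205), array([147.5, 152.6])), (np.int32(216), array([168.3, 162. ])), (np.int32(227), array([190. , 171.8])), (np.int32(234), array([212.2, 181.7]))]
blue ('top',) [ 0.4336  0.2384 -0.0824] 0.22
operands could not be broadcast together with shapes (4,2) (0,) 
operands could not be broadcast together with shapes (4,2) (0,) 
wood [ 0.4133 -0.2459 -0.0979] [-0.4  0.4  0.3 -0.3  0.8 -0.3  0.1 -0.5 -0.9 -0.   0.2  0.6  0.5  0.5
  0.4 -0.4  0.   0.4 -1.2  0.8 -0.4 -0.5  0.4 -0.4]
```

```bash
python3 - <<'E'
from h import *
im={n:cv2.imread(f"pics/{n}0.png") for n in K}
side=np.array([[147.5,152.6],[168.3,162],[190,171.8],[212.2,181.7]]); top=np.array([[108.1,213.1],[139.9,211.4],[171.1,209.8],[202.8,208.2]])
ys=[.126,.042,-.042,-.126]; L=np.array([[0,y,.06] for y in ys])
f=lambda p,w:np.concatenate([(proj("top",place(p,L))-top).ravel()*w[0],(proj("side",place(p,L))-side).ravel()*w[1]])
for w in((1,0),(0,1),(1,1)):
    s=least_squares(f,[.43,.24,0],args=(w,));print("blue",w,s.x.round(4))
W=np.array([.4133,-.2459,-.0979])
# hsv
for n in K:
    hsv=cv2.cvtColor(im[n],cv2.COLOR_BGR2HSV); h,sa,v=[hsv[:,:,i].astype(int) for i in range(3)]
    hull=np.zeros(h.shape,np.uint8)
    o=np.array([[.05,.17,.06],[.05,-.175,.06],[-.035,-.175,.06],[-.035,.17,.06]])
    cv2.fillConvexPoly(hull,proj(n,place(W,o)).round().astype(int),1)
    def m(mask,nm,z):
        nn,l,st,ce=cv2.connectedComponentsWithStats((mask&(hull>0)).astype(np.uint8)); i=1+np.argmax(st[1:,4])
        p=unproj(n,ce[i],z); loc=R(W[2]).T@(p[:2]-W[:2]); r=cv2.minAreaRect(np.argwhere(l==i)[:,::-1].astype(np.float32))
        print(n,nm,st[i],ce[i].round(1),p.round(4),"rackloc",loc.round(4))
    m((h>7)&(h<17)&(sa>190)&(v>150),"orange",.078)
    # outer disk: dark region filled by hull
    d=((v<70)&(hull>0)).astype(np.uint8); nn,l,st,ce=cv2.connectedComponentsWithStats(d); i=1+np.argmax(st[1:,4])
    pt=np.argwhere(l==i)[:,::-1]; hu=cv2.convexHull(pt.astype(np.int32)); M=cv2.moments(hu); c=np.array([M['m10'],M['m01']])/M['m00']
    p=unproj(n,c,.07); print(n,"tape",c.round(1),p.round(4),"loc",(R(W[2]).T@(p[:2]-W[:2])).round(4))
    m((h>15)&(h<35)&(sa<140)&(sa>60)&(v>140),"brass?",.075)
    m((sa<40)&(v>110),"steel?",.075)
# manual tops in a1 -> local
def loc(u,v,z):
    p=unproj("top",np.array([(u+.5)/5.5-.5+264,(v+.5)/5.5-.5+170]),z); return (R(W[2]).T@(p[:2]-W[:2])).round(4),p[:2].round(4)
for nm,q in {"brassTL":(98,121,.079),"TR":(190,118,.079),"BR":(195,197,.079),"BL":(103,201,.079),"shtop":(140,65,.073),"stTL":(613,98,.081),"stTR":(724,98,.081),"stBR":(725,186,.081),"stBL":(618,185,.081),"stsh":(660,38,.073)}.items(): print(nm,*loc(*q))
E
```

```text
blue (1, 0) [ 0.4336  0.2384 -0.0832]
blue (0, 1) [ 0.4329  0.2373 -0.0818]
blue (1, 1) [ 0.4334  0.238  -0.0827]
top orange [342 190   3  11  12] [342.8 194.8] [ 0.4055 -0.2576  0.078 ] rackloc [-0.0067 -0.0125]
top tape [321.2 192.5] [ 0.4207 -0.2043  0.07  ] loc [0.0033 0.0421]
top brass? [303 175  75  33 549] [345.  192.3] [ 0.4118 -0.2655  0.075 ] rackloc [ 0.0004 -0.0197]
top steel? [376 177  20  28 385] [385.1 192.9] [ 0.3958 -0.37    0.075 ] rackloc [-0.0053 -0.1252]Traceback (most recent call last):
  File "<stdin>", line 19, in <module>
  File "<stdin>", line 16, in m
    return _wrapfunc(a, 'argmax', axis=axis, out=out, **kwds)
    return bound(*args, **kwds)
ValueError: attempt to get argmax of an empty sequence
```

```bash
python3 - <<'E'
from h import *
im={n:cv2.imread(f"pics/{n}0.png") for n in K}
W=np.array([.4133,-.2459,-.0979])
def loc(u,v,z):
    p=unproj("top",np.array([(u+.5)/5.5-.5+264,(v+.5)/5.5-.5+170]),z); return (R(W[2]).T@(p[:2]-W[:2])).round(4)
for nm,q in {"brassTL":(98,121,.079),"TR":(190,118,.079),"BR":(195,197,.079),"BL":(103,201,.079),"shtop":(140,65,.073),"stTL":(613,98,.081),"stTR":(724,98,.081),"stBR":(725,186,.081),"stBL":(618,185,.081),"stsh":(660,38,.073),"oTL":(432,84,.084),"oTR":(570,83,.084),"oBR":(570,172,.084),"oBL":(437,165,.084)}.items(): print(nm,loc(*q))
for n in K:
    hsv=cv2.cvtColor(im[n],cv2.COLOR_BGR2HSV)
    for nm,pts in {"or":[(345,194)],"brass":[(290,200)],"steel":[(386,195)]}.items():
        if n=="top": print(nm,hsv[pts[0][1]-1:pts[0][1]+2,pts[0][0]].tolist())
E
```

```text
brassTL [0.0078 0.1484]
TR [0.0076 0.1043]
BR [-0.031   0.1047]
BL [-0.0313  0.1484]
shtop [0.0363 0.1258]
stTL [ 0.0092 -0.0982]
stTR [ 0.0072 -0.1511]
stBR [-0.0355 -0.1459]
stBL [-0.0332 -0.0955]
stsh [ 0.0402 -0.1276]
oTL [ 0.0187 -0.0115]
oTR [ 0.0167 -0.0774]
oBR [-0.0266 -0.0724]
oBL [-0.0209 -0.01  ]
or [[16, 170, 254], [16, 169, 254], [17, 166, 254]]
brass [[25, 43, 251], [26, 36, 252], [27, 23, 254]]
steel [[18, 5, 246], [20, 3, 250], [15, 2, 251]]
```

```bash
python3 - <<'E'
from h import *
im={n:cv2.imread(f"pics/{n}0.png") for n in K}
W=np.array([.4133,-.2459,-.0979])
def w(lx,ly,a): 
    q=R(W[2])@[lx,ly]+W[:2]; return (q[0],q[1],W[2]+a)
def box(x0,x1,y0,y1,z0,z1): return [np.array([[x0,y0,z],[x1,y0,z],[x1,y1,z],[x0,y1,z]]) for z in(z0,z1)]
th=np.linspace(0,2*np.pi,40)
O={"brass":(w(.0022,.1265,0),box(-.033,.005,-.0225,.0225,.06,.079)),"steel":(w(.0024,-.1227,-.055),box(-.037,.006,-.025,.025,.06,.081)),
"orange":(w(-.003,-.043,-.06),box(-.022,.022,-.032,.032,.06,.084)),"tape":(w(.0033,.042,0),[np.c_[.0275*np.cos(th),.0275*np.sin(th),0*th+z] for z in(.06,.079)])}
for k,v in O.items():print(k,np.round(v[0],4))
for n,(a,b,c,d),s in(("top",(170,218,264,409),5.5),("side",(185,265,260,390),6)):
    big=cv2.resize(im[n][a:b,c:d],None,fx=s,fy=s,interpolation=cv2.INTER_CUBIC)
    for k,(p,ls) in O.items():
        for i,l in enumerate(ls):
            q=((proj(n,place(p,l))-[c,a]+.5)*s-.5).round().astype(int); cv2.polylines(big,[q],True,(255,0,255) if i else (255,255,0),1)
    cv2.imwrite(f"pics/ov_{n}.png",big)
E
```

```text
brass [ 0.4279 -0.1202 -0.0979]
steel [ 0.4037 -0.3682 -0.1529]
orange [ 0.4061 -0.2884 -0.1579]
tape [ 0.4207 -0.2044 -0.0979]
```

View pics/ov_top.png

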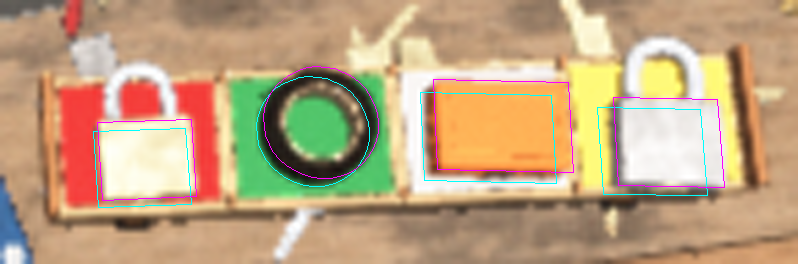

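View pics/ov_side.png

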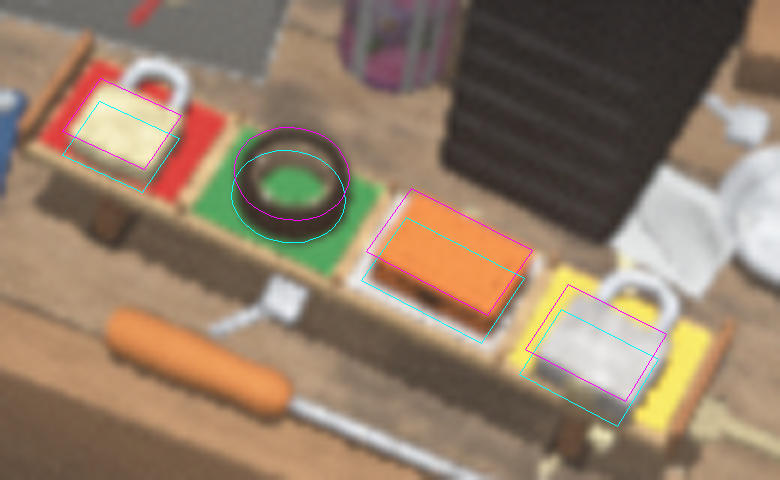

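Call:
{"op": "drive_tool", "data": {
  "commands": [
    {"tx": 45, "ty": -40, "wz": 0.05, "grip": 62},
    {"tx": 45, "ty": -40, "wz": 0.05},
    {"tx": 45, "ty": -40, "wz": 0.05},
    {"tx": 45, "ty": -40, "wz": 0.05},
    {"tx": 35, "ty": -45}
  ]
}}

```text
invalid input at $.commands[0]: expected keys grip, tx, ty, tz, wx, wy, wz
```

Call:
{"op": "drive_tool", "data": {
  "commands": [
    {"ty": -55},
    {"ty": -55},
    {"ty": -55},
    {"ty": -55},
    {"ty": -55}
  ]
}}

```text
invalid input at $.commands[0]: expected keys grip, tx, ty, tz, wx, wy, wz
```

Call:
{"op": "drive_tool", "data": {
  "commands": [
    {"ty": -55},
    {"ty": -55},
    {"ty": -55},
    {"ty": -55},
    {"ty": -50}
  ]
}}

```text
invalid input at $.commands[0]: expected keys grip, tx, ty, tz, wx, wy, wz
```

All keys are needed in each row.

Call:
{"op": "drive_tool", "data": {
  "commands": [
    {"grip": 62, "tx": 45, "ty": -40, "tz": 0, "wx": 0, "wy": 0, "wz": 0.05},
    {"grip": 62, "tx": 45, "ty": -40, "tz": 0, "wx": 0, "wy": 0, "wz": 0.05},
    {"grip": 62, "tx": 45, "ty": -40, "tz": 0, "wx": 0, "wy": 0, "wz": 0.05},
    {"grip": 62, "tx": 45, "ty": -40, "tz": 0, "wx": 0, "wy": 0, "wz": 0.05},
    {"grip": 62, "tx": 35, "ty": -45, "tz": 0, "wx": 0, "wy": 0, "wz": 0}
  ],
  "grip_force": 50
}}

```text
time: 0.72
position: [0.415, 0.4386, 0.4042]
tool_rot: [2.109, -2.327, 0.0]
ft_force: [0.9, 0.8, -0.7]
grip_width: 0.062
```

Call:
{"op": "drive_tool", "data": {
  "commands": [
    {"grip": 62, "tx": 0, "ty": -55, "tz": 0, "wx": 0, "wy": 0, "wz": 0},
    {"grip": 62, "tx": 0, "ty": -55, "tz": 0, "wx": 0, "wy": 0, "wz": 0},
    {"grip": 62, "tx": 0, "ty": -55, "tz": 0, "wx": 0, "wy": 0, "wz": 0},
    {"grip": 62, "tx": 0, "ty": -55, "tz": 0, "wx": 0, "wy": 0, "wz": 0},
    {"grip": 62, "tx": 0, "ty": -55, "tz": 0, "wx": 0, "wy": 0, "wz": 0}
  ]
}}

```text
time: 1.35
position: [0.4132, 0.1632, 0.4046]
tool_rot: [2.109, -2.328, -0.0]
ft_force: [2.3, -0.5, -0.0]
grip_width: 0.0621
```

Call:
{"op": "drive_tool", "data": {
  "commands": [
    {"grip": 62, "tx": 0, "ty": -55, "tz": 0, "wx": 0, "wy": 0, "wz": 0},
    {"grip": 62, "tx": 0, "ty": -55, "tz": 0, "wx": 0, "wy": 0, "wz": 0},
    {"grip": 62, "tx": 0, "ty": -55, "tz": 0, "wx": 0, "wy": 0, "wz": 0},
    {"grip": 62, "tx": 0, "ty": -55, "tz": 0, "wx": 0, "wy": 0, "wz": 0},
    {"grip": 62, "tx": 0, "ty": -55, "tz": 0, "wx": 0, "wy": 0, "wz": 0}
  ]
}}

```text
time: 1.98
position: [0.4132, -0.1117, 0.4048]
tool_rot: [-2.109, 2.328, -0.0]
ft_force: [1.5, 0.4, 0.3]
grip_width: 0.0622
```

Call:
{"op": "drive_tool", "data": {
  "commands": [
    {"grip": 62, "tx": 1, "ty": -8, "tz": -40, "wx": 0, "wy": 0, "wz": 0},
    {"grip": 62, "tx": 0, "ty": 0, "tz": -40, "wx": 0, "wy": 0, "wz": 0},
    {"grip": 62, "tx": 0, "ty": 0, "tz": -40, "wx": 0, "wy": 0, "wz": 0},
    {"grip": 62, "tx": 0, "ty": 0, "tz": -20, "wx": 0, "wy": 0, "wz": 0},
    {"grip": 62, "tx": 0, "ty": 0, "tz": 0, "wx": 0, "wy": 0, "wz": 0}
  ]
}}

```text
time: 2.6
position: [0.414, -0.1181, 0.2634]
tool_rot: [2.107, -2.326, -0.003]
ft_force: [-0.3, -0.5, 0.6]
grip_width: 0.0618
```

```bash
cat > shot.py <<'E'
import sys,cv2
from workcell import env
n,name,a,b,c,d,s=sys.argv[1],sys.argv[2],*map(float,sys.argv[3:8])
im=env.capture(n)["image"][:,:,::-1]; cv2.imwrite(f"pics/{name}_full.png",im)
cv2.imwrite(f"pics/{name}.png",cv2.resize(im[int(a):int(b),int(c):int(d)],None,fx=s,fy=s,interpolation=cv2.INTER_CUBIC))
E
python3 shot.py side s1 140 265 235 390 4.7; python3 shot.py top t1 130 230 230 410 4.4
```

```text
(no output)
```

View pics/s1.png

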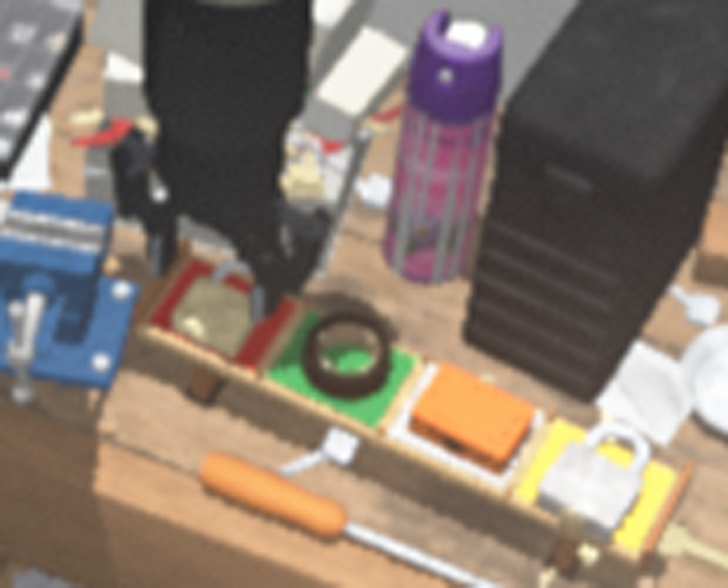

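View pics/t1.png

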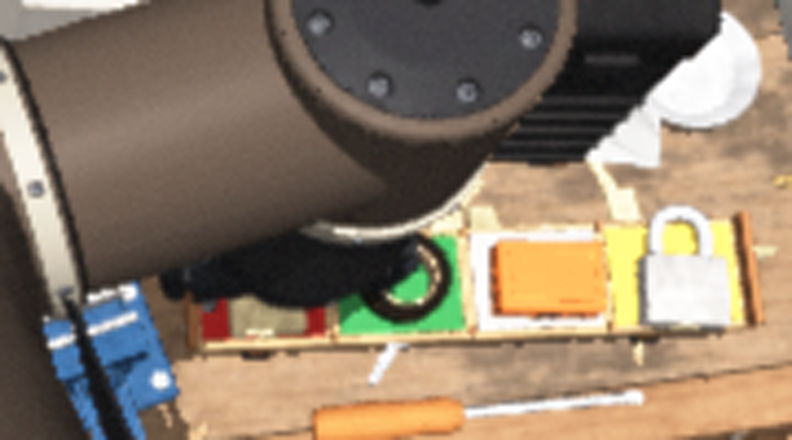

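```bash
python3 - <<'E'
from h import *
for z in (.08,.09,.1,.11): print(z,[((proj("side",[[.414+s*.0035*1,-.119+s*.034,z]])[0]-[235,140])*4.7).round() for s in(1,-1)])
E
```

```text
0.08 [array([164., 283.]), array([260., 328.])]
0.09 [array([164., 273.]), array([261., 318.])]
0.1 [array([164., 263.]), array([261., 308.])]
0.11 [array([164., 253.]), array([262., 298.])]
```

Call:
{"op": "drive_tool", "data": {
  "commands": [
    {"grip": 62, "tx": 0, "ty": -1, "tz": -10, "wx": 0, "wy": 0, "wz": 0},
    {"grip": 62, "tx": 0, "ty": 0, "tz": -10, "wx": 0, "wy": 0, "wz": 0},
    {"grip": 62, "tx": 0, "ty": 0, "tz": -6, "wx": 0, "wy": 0, "wz": 0},
    {"grip": 62, "tx": 0, "ty": 0, "tz": 0, "wx": 0, "wy": 0, "wz": 0},
    {"grip": 35, "tx": 0, "ty": 0, "tz": 0, "wx": 0, "wy": 0, "wz": 0}
  ]
}}

```text
time: 3.32
position: [0.4148, -0.119, 0.2388]
tool_rot: [2.109, -2.328, 0.0]
ft_force: [-0.2, -2.8, 1.6]
grip_width: 0.0453
```

Call:
{"op": "drive_tool", "data": {
  "commands": [
    {"grip": 35, "tx": 0, "ty": 0, "tz": 0, "wx": 0, "wy": 0, "wz": 0},
    {"grip": 35, "tx": 0, "ty": 0, "tz": 0, "wx": 0, "wy": 0, "wz": 0},
    {"grip": 35, "tx": 0, "ty": 0, "tz": 0, "wx": 0, "wy": 0, "wz": 0},
    {"grip": 35, "tx": 0, "ty": 0, "tz": 0, "wx": 0, "wy": 0, "wz": 0}
  ]
}}

```text
time: 3.82
position: [0.4148, -0.119, 0.2391]
tool_rot: [-2.109, 2.328, -0.001]
ft_force: [-0.9, 0.6, 5.4]
grip_width: 0.0439
```

Call:
{"op": "drive_tool", "data": {
  "commands": [
    {"grip": 35, "tx": 0, "ty": 0, "tz": 15, "wx": 0, "wy": 0, "wz": 0},
    {"grip": 35, "tx": 0, "ty": 0, "tz": 25, "wx": 0, "wy": 0, "wz": 0},
    {"grip": 35, "tx": 0, "ty": 0, "tz": 35, "wx": 0, "wy": 0, "wz": 0},
    {"grip": 35, "tx": 0, "ty": 0, "tz": 35, "wx": 0, "wy": 0, "wz": 0},
    {"grip": 35, "tx": 0, "ty": 0, "tz": 10, "wx": 0, "wy": 0, "wz": 0}
  ]
}}

```text
time: 4.45
position: [0.415, -0.1189, 0.3605]
tool_rot: [-2.107, 2.326, -0.003]
ft_force: [-0.4, 0.5, -1.9]
grip_width: 0.0436
```

Call:
{"op": "drive_tool", "data": {
  "commands": [
    {"grip": 35, "tx": 0, "ty": 40, "tz": 0, "wx": 0, "wy": 0, "wz": 0},
    {"grip": 35, "tx": 0, "ty": 50, "tz": 0, "wx": 0, "wy": 0, "wz": 0},
    {"grip": 35, "tx": -5, "ty": 50, "tz": 0, "wx": 0, "wy": 0, "wz": 0.015},
    {"grip": 35, "tx": 0, "ty": 50, "tz": 0, "wx": 0, "wy": 0, "wz": 0},
    {"grip": 35, "tx": 0, "ty": 42, "tz": 0, "wx": 0, "wy": 0, "wz": 0}
  ]
}}

```text
time: 5.08
position: [0.409, 0.1147, 0.3578]
tool_rot: [2.127, -2.311, -0.001]
ft_force: [0.9, -0.2, -1.3]
grip_width: 0.0438
```

Call:
{"op": "drive_tool", "data": {
  "commands": [
    {"grip": 35, "tx": 0, "ty": 0, "tz": 0, "wx": 0, "wy": 0, "wz": 0},
    {"grip": 35, "tx": 0, "ty": 0, "tz": 0, "wx": 0, "wy": 0, "wz": 0}
  ]
}}

```text
time: 5.32
position: [0.4093, 0.1129, 0.3578]
tool_rot: [2.126, -2.31, -0.001]
ft_force: [-0.5, -0.4, -1.3]
grip_width: 0.0437
```

```bash
python3 shot.py side s2 110 235 120 275 4.7
```

```text
(no output)
```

View pics/s2.png

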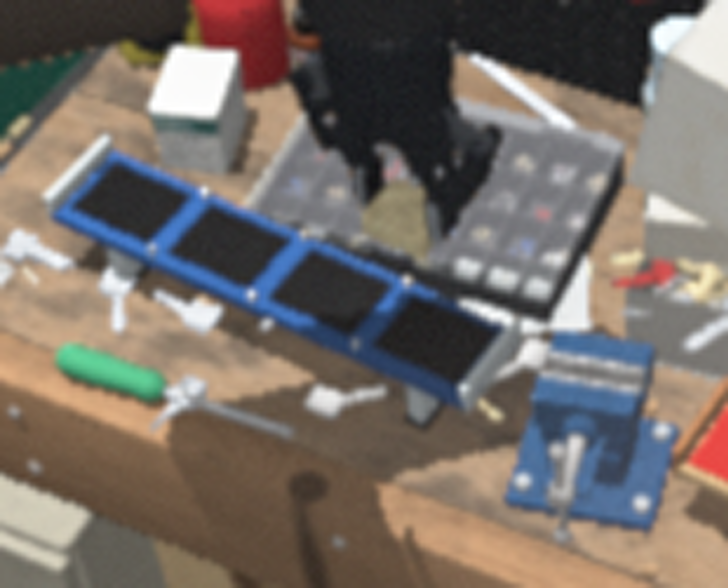

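Call:
{"op": "drive_tool", "data": {
  "commands": [
    {"grip": 35, "tx": 0, "ty": 0, "tz": -35, "wx": 0, "wy": 0, "wz": 0},
    {"grip": 35, "tx": 0, "ty": 0, "tz": -35, "wx": 0, "wy": 0, "wz": 0},
    {"grip": 35, "tx": 0, "ty": 0, "tz": -25, "wx": 0, "wy": 0, "wz": 0},
    {"grip": 35, "tx": 0, "ty": 0, "tz": -10, "wx": 0, "wy": 0, "wz": 0},
    {"grip": 35, "tx": 0, "ty": 0, "tz": 0, "wx": 0, "wy": 0, "wz": 0}
  ]
}}

```text
time: 6.0
position: [0.4098, 0.1125, 0.2535]
tool_rot: [2.125, -2.313, 0.0]
ft_force: [-0.3, -0.2, -0.7]
grip_width: 0.0436
```

```bash
python3 shot.py side s3 110 235 120 275 4.7; python3 shot.py top t3 150 240 70 250 4.4
```

```text
(no output)
```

View pics/s3.png

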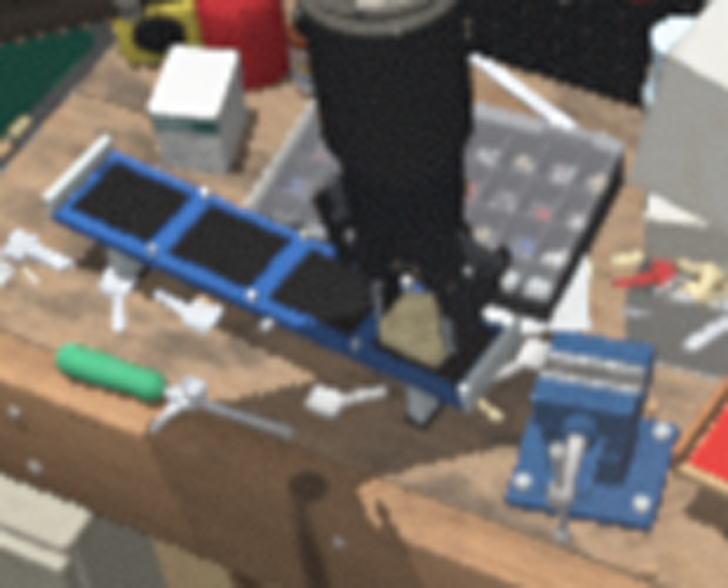

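View pics/t3.png

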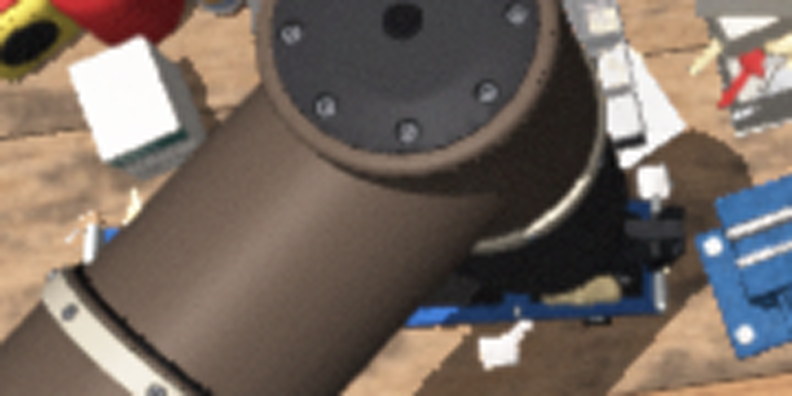

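Call:
{"op": "drive_tool", "data": {
  "commands": [
    {"grip": 35, "tx": 0, "ty": 0, "tz": -7, "wx": 0, "wy": 0, "wz": 0},
    {"grip": 35, "tx": 0, "ty": 0, "tz": -4, "wx": 0, "wy": 0, "wz": 0},
    {"grip": 35, "tx": 0, "ty": 0, "tz": -2, "wx": 0, "wy": 0, "wz": 0},
    {"grip": 35, "tx": 0, "ty": 0, "tz": 0, "wx": 0, "wy": 0, "wz": 0}
  ]
}}

```text
time: 6.6
position: [0.4097, 0.1131, 0.2406]
tool_rot: [2.126, -2.312, -0.0]
ft_force: [-0.1, 0.8, -0.8]
grip_width: 0.0435
```

Call:
{"op": "drive_tool", "data": {
  "commands": [
    {"grip": 35, "tx": 0, "ty": 0, "tz": -1, "wx": 0, "wy": 0, "wz": 0},
    {"grip": 35, "tx": 0, "ty": 0, "tz": -1, "wx": 0, "wy": 0, "wz": 0},
    {"grip": 35, "tx": 0, "ty": 0, "tz": 0, "wx": 0, "wy": 0, "wz": 0}
  ]
}}

```text
time: 6.98
position: [0.4098, 0.1131, 0.2391]
tool_rot: [-2.126, 2.312, -0.0]
ft_force: [-2.1, 1.1, 6.2]
grip_width: 0.0434
```

Call:
{"op": "drive_tool", "data": {
  "commands": [
    {"grip": 53, "tx": 0, "ty": 0, "tz": 0, "wx": 0, "wy": 0, "wz": 0},
    {"grip": 53, "tx": 0, "ty": 0, "tz": 0, "wx": 0, "wy": 0, "wz": 0},
    {"grip": 53, "tx": 0, "ty": 0, "tz": 10, "wx": 0, "wy": 0, "wz": 0},
    {"grip": 53, "tx": 0, "ty": 0, "tz": 25, "wx": 0, "wy": 0, "wz": 0},
    {"grip": 75, "tx": 0, "ty": 0, "tz": 40, "wx": 0, "wy": 0, "wz": 0}
  ]
}}

```text
time: 7.6
position: [0.4094, 0.1128, 0.3143]
tool_rot: [2.125, -2.311, -0.0]
ft_force: [0.3, -0.1, -0.6]
grip_width: 0.0697
```

Call:
{"op": "drive_tool", "data": {
  "commands": [
    {"grip": 66, "tx": 0, "ty": -15, "tz": 36, "wx": 0, "wy": 0, "wz": 0},
    {"grip": 66, "tx": 0, "ty": -52, "tz": 0, "wx": 0, "wy": 0, "wz": 0},
    {"grip": 66, "tx": 0, "ty": -60, "tz": 0, "wx": 0, "wy": 0, "wz": 0},
    {"grip": 66, "tx": 5, "ty": -60, "tz": 0, "wx": 0, "wy": 0, "wz": 0},
    {"grip": 66, "tx": 6, "ty": -60, "tz": 0, "wx": 0, "wy": 0, "wz": 0}
  ]
}}

```text
time: 8.22
position: [0.4204, -0.1358, 0.3509]
tool_rot: [-2.126, 2.31, -0.002]
ft_force: [1.8, 1.1, 0.4]
grip_width: 0.0665
```

Call:
{"op": "drive_tool", "data": {
  "commands": [
    {"grip": 66, "tx": 0, "ty": -50, "tz": 0, "wx": 0, "wy": 0, "wz": 0},
    {"grip": 66, "tx": 0, "ty": -20, "tz": -20, "wx": 0, "wy": 0, "wz": 0},
    {"grip": 66, "tx": 0, "ty": 0, "tz": -30, "wx": 0, "wy": 0, "wz": 0},
    {"grip": 66, "tx": 0, "ty": 0, "tz": -30, "wx": 0, "wy": 0, "wz": 0},
    {"grip": 66, "tx": 0, "ty": 0, "tz": 0, "wx": 0, "wy": 0, "wz": 0}
  ]
}}

```text
time: 8.85
position: [0.4199, -0.204, 0.2686]
tool_rot: [2.124, -2.311, -0.005]
ft_force: [-0.7, 0.2, 1.0]
grip_width: 0.0658
```

```bash
python3 shot.py side s4 140 265 235 390 4.7; python3 shot.py top t4 170 240 70 250 4.4
```

```text
(no output)
```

View pics/s4.png

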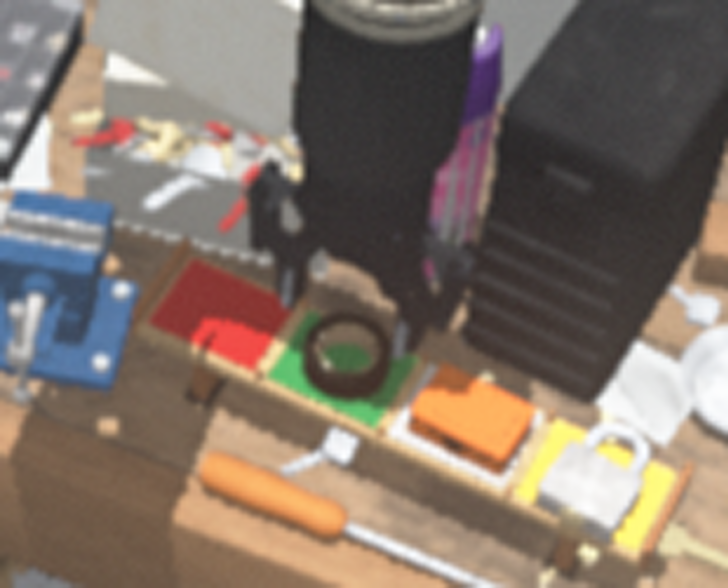

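View pics/t4.png

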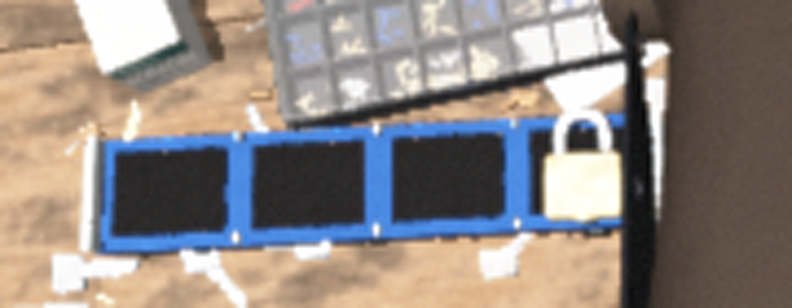

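Call:
{"op": "drive_tool", "data": {
  "commands": [
    {"grip": 66, "tx": 0, "ty": 0, "tz": -15, "wx": 0, "wy": 0, "wz": 0},
    {"grip": 66, "tx": 0, "ty": 0, "tz": -10, "wx": 0, "wy": 0, "wz": 0},
    {"grip": 66, "tx": 0, "ty": 0, "tz": -5, "wx": 0, "wy": 0, "wz": 0},
    {"grip": 66, "tx": 0, "ty": 0, "tz": 0, "wx": 0, "wy": 0, "wz": 0},
    {"grip": 45, "tx": 0, "ty": 0, "tz": 0, "wx": 0, "wy": 0, "wz": 0}
  ],
  "grip_force": 30
}}

```text
time: 9.57
position: [0.421, -0.204, 0.2404]
tool_rot: [-2.127, 2.312, -0.001]
ft_force: [-2.8, 3.5, 8.8]
grip_width: 0.0526
```

Call:
{"op": "drive_tool", "data": {
  "commands": [
    {"grip": 45, "tx": 0, "ty": 0, "tz": 0, "wx": 0, "wy": 0, "wz": 0},
    {"grip": 45, "tx": 0, "ty": 0, "tz": 0, "wx": 0, "wy": 0, "wz": 0},
    {"grip": 45, "tx": 0, "ty": 0, "tz": 0, "wx": 0, "wy": 0, "wz": 0}
  ]
}}

```text
time: 9.95
position: [0.4209, -0.204, 0.2405]
tool_rot: [-2.126, 2.312, -0.001]
ft_force: [-2.1, 0.1, 5.7]
grip_width: 0.053
```

Call:
{"op": "drive_tool", "data": {
  "commands": [
    {"grip": 45, "tx": 0, "ty": 0, "tz": 15, "wx": 0, "wy": 0, "wz": 0},
    {"grip": 45, "tx": 0, "ty": 0, "tz": 30, "wx": 0, "wy": 0, "wz": 0},
    {"grip": 45, "tx": 0, "ty": 0, "tz": 35, "wx": 0, "wy": 0, "wz": 0},
    {"grip": 45, "tx": 0, "ty": 15, "tz": 35, "wx": 0, "wy": 0, "wz": 0},
    {"grip": 45, "tx": 0, "ty": 35, "tz": 0, "wx": 0, "wy": 0, "wz": 0}
  ]
}}

```text
time: 10.58
position: [0.4215, -0.154, 0.3576]
tool_rot: [-2.122, 2.311, -0.006]
ft_force: [1.2, 0.8, -2.1]
grip_width: 0.0524
```

Call:
{"op": "drive_tool", "data": {
  "commands": [
    {"grip": 45, "tx": 0, "ty": 50, "tz": 0, "wx": 0, "wy": 0, "wz": 0},
    {"grip": 45, "tx": 0, "ty": 60, "tz": 0, "wx": 0, "wy": 0, "wz": 0},
    {"grip": 45, "tx": 0, "ty": 60, "tz": 0, "wx": 0, "wy": 0, "wz": 0},
    {"grip": 45, "tx": 4, "ty": 60, "tz": 0, "wx": 0, "wy": 0, "wz": 0},
    {"grip": 45, "tx": 5, "ty": 60, "tz": 0, "wx": 0, "wy": 0, "wz": 0}
  ]
}}

```text
time: 11.2
position: [0.4292, 0.138, 0.3553]
tool_rot: [-2.126, 2.311, -0.0]
ft_force: [1.2, 0.6, -1.2]
grip_width: 0.0525
```

Call:
{"op": "drive_tool", "data": {
  "commands": [
    {"grip": 45, "tx": 0, "ty": 40, "tz": 0, "wx": 0, "wy": 0, "wz": 0},
    {"grip": 45, "tx": 0, "ty": 20, "tz": 0, "wx": 0, "wy": 0, "wz": 0},
    {"grip": 45, "tx": 0, "ty": 0, "tz": -20, "wx": 0, "wy": 0, "wz": 0},
    {"grip": 45, "tx": 0, "ty": 0, "tz": -30, "wx": 0, "wy": 0, "wz": 0},
    {"grip": 45, "tx": 0, "ty": 0, "tz": 0, "wx": 0, "wy": 0, "wz": 0}
  ]
}}

```text
time: 11.82
position: [0.4291, 0.195, 0.3032]
tool_rot: [2.122, -2.31, 0.0]
ft_force: [-0.4, -0.7, 0.4]
grip_width: 0.053
```

Call:
{"op": "drive_tool", "data": {
  "commands": [
    {"grip": 45, "tx": 1, "ty": 1, "tz": -30, "wx": 0, "wy": 0, "wz": 0},
    {"grip": 45, "tx": 0, "ty": 0, "tz": -20, "wx": 0, "wy": 0, "wz": 0},
    {"grip": 45, "tx": 0, "ty": 0, "tz": -8, "wx": 0, "wy": 0, "wz": 0},
    {"grip": 45, "tx": 0, "ty": 0, "tz": -3, "wx": 0, "wy": 0, "wz": 0},
    {"grip": 45, "tx": 0, "ty": 0, "tz": 0, "wx": 0, "wy": 0, "wz": 0}
  ]
}}

```text
time: 12.45
position: [0.431, 0.1972, 0.2444]
tool_rot: [-2.126, 2.312, -0.0]
ft_force: [0.2, -0.0, -0.3]
grip_width: 0.0528
```

Call:
{"op": "drive_tool", "data": {
  "commands": [
    {"grip": 45, "tx": -1, "ty": -1, "tz": -2, "wx": 0, "wy": 0, "wz": 0},
    {"grip": 45, "tx": 0, "ty": 0, "tz": -1, "wx": 0, "wy": 0, "wz": 0},
    {"grip": 45, "tx": 0, "ty": 0, "tz": -1, "wx": 0, "wy": 0, "wz": 0},
    {"grip": 45, "tx": 0, "ty": 0, "tz": 0, "wx": 0, "wy": 0, "wz": 0}
  ]
}}

```text
time: 12.95
position: [0.4297, 0.1961, 0.2405]
tool_rot: [-2.127, 2.312, -0.0]
ft_force: [-3.5, -1.6, 8.6]
grip_width: 0.0526
```

Call:
{"op": "drive_tool", "data": {
  "commands": [
    {"grip": 64, "tx": 0, "ty": 0, "tz": 0, "wx": 0, "wy": 0, "wz": 0},
    {"grip": 64, "tx": 0, "ty": 0, "tz": 0, "wx": 0, "wy": 0, "wz": 0},
    {"grip": 64, "tx": 0, "ty": 0, "tz": 15, "wx": 0, "wy": 0, "wz": 0},
    {"grip": 64, "tx": 0, "ty": 0, "tz": 45, "wx": 0, "wy": 0, "wz": 0},
    {"grip": 64, "tx": 0, "ty": 0, "tz": 55, "wx": 0, "wy": 0, "wz": 0}
  ]
}}

```text
time: 13.58
position: [0.4294, 0.1958, 0.3551]
tool_rot: [2.125, -2.311, 0.0]
ft_force: [1.2, 1.1, -0.0]
grip_width: 0.0642
```

Call:
{"op": "drive_tool", "data": {
  "commands": [
    {"grip": 64, "tx": 0, "ty": -30, "tz": 0, "wx": 0, "wy": 0, "wz": -0.165},
    {"grip": 64, "tx": -4, "ty": -50, "tz": 0, "wx": 0, "wy": 0, "wz": -0.165},
    {"grip": 64, "tx": -5, "ty": -50, "tz": 0, "wx": 0, "wy": 0, "wz": -0.165},
    {"grip": 64, "tx": 0, "ty": -50, "tz": 0, "wx": 0, "wy": 0, "wz": -0.165},
    {"grip": 64, "tx": 0, "ty": -50, "tz": 0, "wx": 0, "wy": 0, "wz": -0.165}
  ]
}}

```text
time: 14.2
position: [0.4204, -0.0354, 0.3549]
tool_rot: [-1.014, 2.973, 0.0]
ft_force: [0.3, -0.4, 0.6]
grip_width: 0.0641
```

Call:
{"op": "drive_tool", "data": {
  "commands": [
    {"grip": 64, "tx": 0, "ty": -50, "tz": 0, "wx": 0, "wy": 0, "wz": -0.165},
    {"grip": 64, "tx": -5, "ty": -60, "tz": 0, "wx": 0, "wy": 0, "wz": -0.165},
    {"grip": 64, "tx": -5, "ty": -60, "tz": 0, "wx": 0, "wy": 0, "wz": -0.165},
    {"grip": 64, "tx": -5, "ty": -54, "tz": 0, "wx": 0, "wy": 0, "wz": -0.165},
    {"grip": 64, "tx": 0, "ty": -30, "tz": 0, "wx": 0, "wy": 0, "wz": -0.165}
  ]
}}

```text
time: 14.82
position: [0.405, -0.2903, 0.3544]
tool_rot: [-0.268, -3.13, 0.0]
ft_force: [-0.2, 0.6, 0.7]
grip_width: 0.0635
```

Call:
{"op": "drive_tool", "data": {
  "commands": [
    {"grip": 64, "tx": 0, "ty": 0, "tz": -30, "wx": 0, "wy": 0, "wz": 0},
    {"grip": 64, "tx": 0, "ty": 0, "tz": -40, "wx": 0, "wy": 0, "wz": 0},
    {"grip": 64, "tx": 0, "ty": 0, "tz": -10, "wx": 0, "wy": 0, "wz": 0},
    {"grip": 64, "tx": 0, "ty": 0, "tz": 0, "wx": 0, "wy": 0, "wz": 0}
  ]
}}

```text
time: 15.32
position: [0.4059, -0.288, 0.2747]
tool_rot: [-0.255, -3.13, 0.0]
ft_force: [0.0, -0.5, 0.9]
grip_width: 0.0641
```

```bash
python3 shot.py side s5 140 265 235 390 4.7; python3 shot.py top t5 170 240 70 250 4.4
```

```text
(no output)
```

View pics/s5.png

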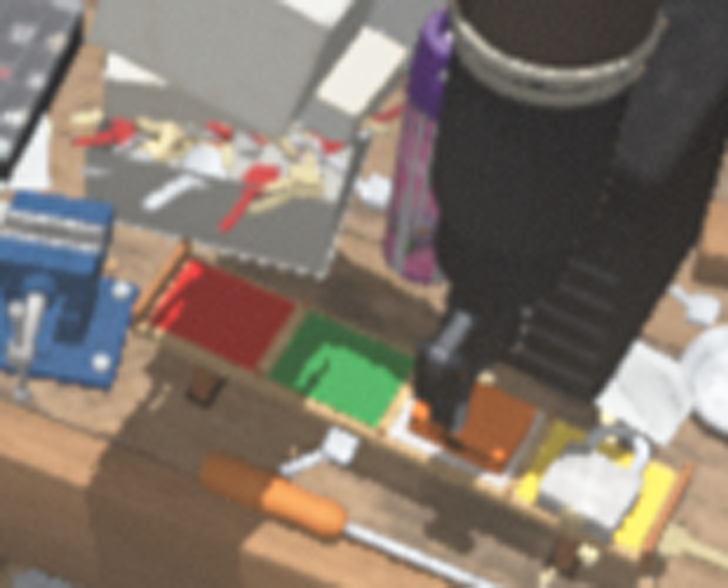

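View pics/t5.png

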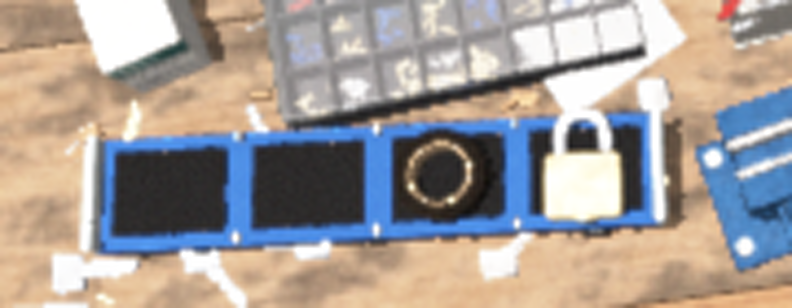

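Call:
{"op": "drive_tool", "data": {
  "commands": [
    {"grip": 64, "tx": 0, "ty": 0, "tz": -15, "wx": 0, "wy": 0, "wz": 0},
    {"grip": 64, "tx": 0, "ty": 0, "tz": -15, "wx": 0, "wy": 0, "wz": 0},
    {"grip": 64, "tx": 0, "ty": 0, "tz": -6, "wx": 0, "wy": 0, "wz": 0},
    {"grip": 64, "tx": 0, "ty": 0, "tz": 0, "wx": 0, "wy": 0, "wz": 0},
    {"grip": 35, "tx": 0, "ty": 0, "tz": 0, "wx": 0, "wy": 0, "wz": 0}
  ],
  "grip_force": 40
}}

```text
time: 16.05
position: [0.4059, -0.288, 0.2389]
tool_rot: [0.256, 3.131, -0.0]
ft_force: [-0.2, -0.3, 0.1]
grip_width: 0.0473
```

Call:
{"op": "drive_tool", "data": {
  "commands": [
    {"grip": 35, "tx": 0, "ty": 0, "tz": 0, "wx": 0, "wy": 0, "wz": 0},
    {"grip": 35, "tx": 0, "ty": 0, "tz": 0, "wx": 0, "wy": 0, "wz": 0},
    {"grip": 35, "tx": 0, "ty": 0, "tz": 0, "wx": 0, "wy": 0, "wz": 0}
  ]
}}

```text
time: 16.42
position: [0.406, -0.288, 0.2392]
tool_rot: [0.255, 3.13, -0.0]
ft_force: [0.3, 0.2, 4.0]
grip_width: 0.0431
```

Call:
{"op": "drive_tool", "data": {
  "commands": [
    {"grip": 35, "tx": 0, "ty": 0, "tz": 15, "wx": 0, "wy": 0, "wz": 0},
    {"grip": 35, "tx": 0, "ty": 0, "tz": 30, "wx": 0, "wy": 0, "wz": 0},
    {"grip": 35, "tx": 0, "ty": 0, "tz": 35, "wx": 0, "wy": 0, "wz": 0},
    {"grip": 35, "tx": 0, "ty": 20, "tz": 35, "wx": 0, "wy": 0, "wz": 0.02},
    {"grip": 35, "tx": 0, "ty": 40, "tz": 0, "wx": 0, "wy": 0, "wz": 0.02}
  ]
}}

```text
time: 17.05
position: [0.4063, -0.2281, 0.356]
tool_rot: [0.195, 3.131, -0.001]
ft_force: [0.3, 0.5, -1.6]
grip_width: 0.0431
```

Call:
{"op": "drive_tool", "data": {
  "commands": [
    {"grip": 35, "tx": 3, "ty": 55, "tz": 0, "wx": 0, "wy": 0, "wz": 0.02},
    {"grip": 35, "tx": 3, "ty": 60, "tz": 0, "wx": 0, "wy": 0, "wz": 0.02},
    {"grip": 35, "tx": 5, "ty": 60, "tz": 0, "wx": 0, "wy": 0, "wz": 0},
    {"grip": 35, "tx": 5, "ty": 60, "tz": 0, "wx": 0, "wy": 0, "wz": 0},
    {"grip": 35, "tx": 5, "ty": 60, "tz": 0, "wx": 0, "wy": 0, "wz": 0}
  ]
}}

```text
time: 17.68
position: [0.4261, 0.0689, 0.3537]
tool_rot: [0.13, 3.139, 0.001]
ft_force: [1.9, -0.4, 0.0]
grip_width: 0.0433
```

Call:
{"op": "drive_tool", "data": {
  "commands": [
    {"grip": 35, "tx": 5, "ty": 60, "tz": 0, "wx": 0, "wy": 0, "wz": 0},
    {"grip": 35, "tx": 5, "ty": 60, "tz": 0, "wx": 0, "wy": 0, "wz": 0},
    {"grip": 35, "tx": 0, "ty": 60, "tz": 0, "wx": 0, "wy": 0, "wz": 0},
    {"grip": 35, "tx": 0, "ty": 33, "tz": 0, "wx": 0, "wy": 0, "wz": 0},
    {"grip": 35, "tx": 0, "ty": 0, "tz": -20, "wx": 0, "wy": 0, "wz": 0}
  ]
}}

```text
time: 18.3
position: [0.4368, 0.2828, 0.334]
tool_rot: [0.126, 3.138, 0.003]
ft_force: [-0.6, 0.4, -0.7]
grip_width: 0.0426
```

Call:
{"op": "drive_tool", "data": {
  "commands": [
    {"grip": 35, "tx": 0, "ty": 0, "tz": -30, "wx": 0, "wy": 0, "wz": 0},
    {"grip": 35, "tx": 0, "ty": 0, "tz": -30, "wx": 0, "wy": 0, "wz": 0},
    {"grip": 35, "tx": 0, "ty": 0, "tz": -15, "wx": 0, "wy": 0, "wz": 0},
    {"grip": 35, "tx": 0, "ty": 0, "tz": 0, "wx": 0, "wy": 0, "wz": 0},
    {"grip": 35, "tx": 0, "ty": 0, "tz": 0, "wx": 0, "wy": 0, "wz": 0}
  ]
}}

```text
time: 18.92
position: [0.4371, 0.2804, 0.2597]
tool_rot: [0.13, 3.138, 0.002]
ft_force: [0.3, -0.2, -0.4]
grip_width: 0.043
```

Call:
{"op": "drive_tool", "data": {
  "commands": [
    {"grip": 35, "tx": 0, "ty": 0, "tz": -10, "wx": 0, "wy": 0, "wz": 0},
    {"grip": 35, "tx": 0, "ty": 0, "tz": -6, "wx": 0, "wy": 0, "wz": 0},
    {"grip": 35, "tx": 0, "ty": 0, "tz": -3, "wx": 0, "wy": 0, "wz": 0},
    {"grip": 35, "tx": 0, "ty": 0, "tz": -1, "wx": 0, "wy": 0, "wz": 0},
    {"grip": 35, "tx": 0, "ty": 0, "tz": 0, "wx": 0, "wy": 0, "wz": 0}
  ]
}}

```text
time: 19.55
position: [0.4366, 0.28, 0.2392]
tool_rot: [-0.13, -3.139, 0.001]
ft_force: [-2.6, -0.9, 5.5]
grip_width: 0.0431
```

Call:
{"op": "drive_tool", "data": {
  "commands": [
    {"grip": 64, "tx": 0, "ty": 0, "tz": 0, "wx": 0, "wy": 0, "wz": 0},
    {"grip": 64, "tx": 0, "ty": 0, "tz": 0, "wx": 0, "wy": 0, "wz": 0},
    {"grip": 64, "tx": 0, "ty": 0, "tz": 15, "wx": 0, "wy": 0, "wz": 0},
    {"grip": 64, "tx": 0, "ty": 0, "tz": 45, "wx": 0, "wy": 0, "wz": 0},
    {"grip": 64, "tx": 0, "ty": 0, "tz": 55, "wx": 0, "wy": 0, "wz": 0}
  ]
}}

```text
time: 20.18
position: [0.4365, 0.2798, 0.3552]
tool_rot: [-0.13, -3.138, 0.002]
ft_force: [0.8, 1.4, -0.7]
grip_width: 0.0639
```

Call:
{"op": "drive_tool", "data": {
  "commands": [
    {"grip": 64, "tx": -2, "ty": -40, "tz": 0, "wx": 0, "wy": 0, "wz": 0.1},
    {"grip": 64, "tx": -3, "ty": -55, "tz": 0, "wx": 0, "wy": 0, "wz": 0.14},
    {"grip": 64, "tx": -5, "ty": -58, "tz": 0, "wx": 0, "wy": 0, "wz": 0.14},
    {"grip": 64, "tx": -5, "ty": -58, "tz": 0, "wx": 0, "wy": 0, "wz": 0.14},
    {"grip": 64, "tx": 0, "ty": -58, "tz": 0, "wx": 0, "wy": 0, "wz": 0.14}
  ]
}}

```text
time: 20.8
position: [0.4211, 0.0094, 0.3551]
tool_rot: [-0.902, 3.007, 0.0]
ft_force: [1.9, -0.5, -0.4]
grip_width: 0.0639
```

Call:
{"op": "drive_tool", "data": {
  "commands": [
    {"grip": 64, "tx": 0, "ty": -58, "tz": 0, "wx": 0, "wy": 0, "wz": 0.14},
    {"grip": 64, "tx": 0, "ty": -58, "tz": 0, "wx": 0, "wy": 0, "wz": 0.14},
    {"grip": 64, "tx": -5, "ty": -58, "tz": 0, "wx": 0, "wy": 0, "wz": 0.14},
    {"grip": 64, "tx": -7, "ty": -58, "tz": 0, "wx": 0, "wy": 0, "wz": 0.14},
    {"grip": 64, "tx": -7, "ty": -55, "tz": 0, "wx": 0, "wy": 0, "wz": 0.14}
  ]
}}

```text
time: 21.42
position: [0.4029, -0.2719, 0.3551]
tool_rot: [-1.86, 2.531, -0.002]
ft_force: [1.9, -0.3, -0.4]
grip_width: 0.0637
```

Call:
{"op": "drive_tool", "data": {
  "commands": [
    {"grip": 64, "tx": -7, "ty": -50, "tz": 0, "wx": 0, "wy": 0, "wz": 0.14},
    {"grip": 64, "tx": -7, "ty": -42, "tz": -10, "wx": 0, "wy": 0, "wz": 0},
    {"grip": 64, "tx": 0, "ty": 0, "tz": -40, "wx": 0, "wy": 0, "wz": 0},
    {"grip": 64, "tx": 0, "ty": 0, "tz": -35, "wx": 0, "wy": 0, "wz": 0},
    {"grip": 64, "tx": 0, "ty": 0, "tz": 0, "wx": 0, "wy": 0, "wz": 0}
  ]
}}

```text
time: 22.05
position: [0.3885, -0.3618, 0.2674]
tool_rot: [2.025, -2.399, -0.006]
ft_force: [0.2, 0.3, 1.0]
grip_width: 0.064
```

```bash
python3 shot.py side s6 140 265 260 415 4.7; python3 shot.py top t6 170 240 70 250 4.4
```

```text
(no output)
```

View pics/s6.png

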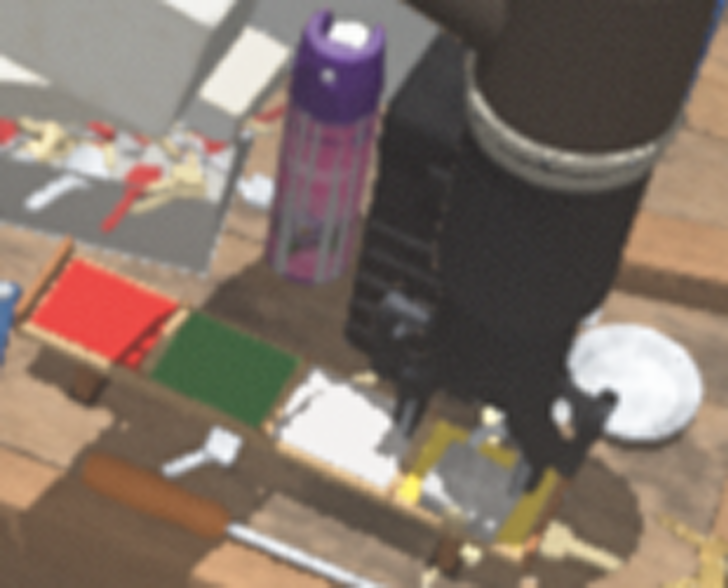

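View pics/t6.png

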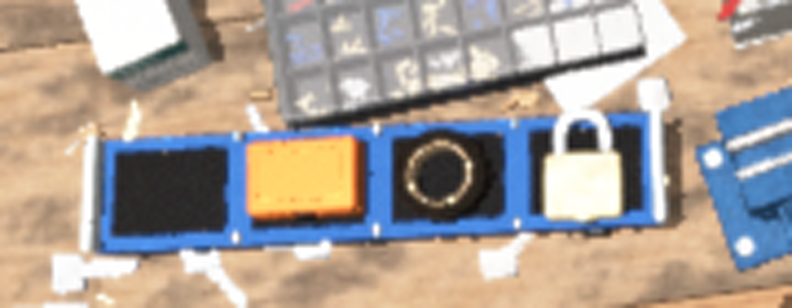

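Call:
{"op": "drive_tool", "data": {
  "commands": [
    {"grip": 60, "tx": 0, "ty": -6, "tz": 0, "wx": 0, "wy": 0, "wz": 0.015},
    {"grip": 60, "tx": 0, "ty": 0, "tz": -10, "wx": 0, "wy": 0, "wz": 0},
    {"grip": 60, "tx": 0, "ty": 0, "tz": -8, "wx": 0, "wy": 0, "wz": 0},
    {"grip": 60, "tx": 0, "ty": 0, "tz": -3, "wx": 0, "wy": 0, "wz": 0},
    {"grip": 60, "tx": 0, "ty": 0, "tz": 0, "wx": 0, "wy": 0, "wz": 0}
  ],
  "grip_force": 80
}}

```text
time: 22.78
position: [0.3893, -0.3679, 0.2473]
tool_rot: [2.045, -2.384, -0.001]
ft_force: [0.5, -0.7, -0.2]
grip_width: 0.0601
```

```bash
python3 shot.py side s7 200 270 310 400 8
```

```text
(no output)
```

View pics/s7.png

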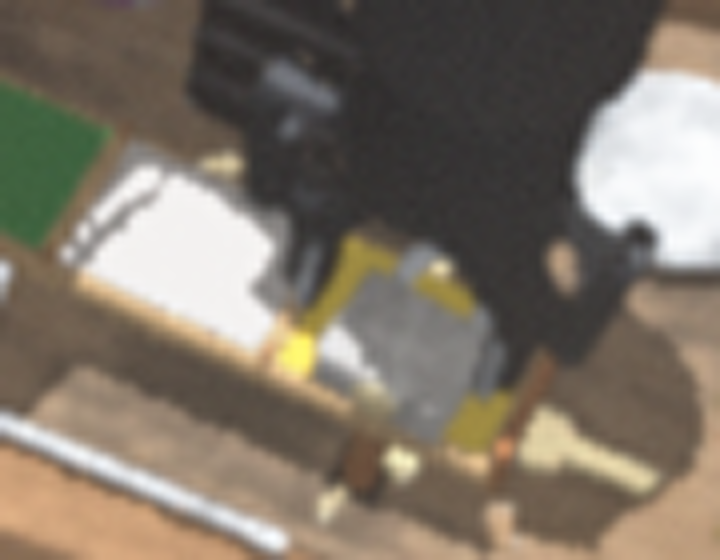

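Call:
{"op": "drive_tool", "data": {
  "commands": [
    {"grip": 48, "tx": 0, "ty": 0, "tz": -2, "wx": 0, "wy": 0, "wz": 0},
    {"grip": 48, "tx": 0, "ty": 0, "tz": 0, "wx": 0, "wy": 0, "wz": 0},
    {"grip": 48, "tx": 0, "ty": 0, "tz": 0, "wx": 0, "wy": 0, "wz": 0},
    {"grip": 48, "tx": 0, "ty": 0, "tz": 0, "wx": 0, "wy": 0, "wz": 0}
  ],
  "grip_force": 30
}}

```text
time: 23.32
position: [0.3897, -0.3681, 0.247]
tool_rot: [-2.046, 2.384, -0.003]
ft_force: [-2.0, 1.3, 10.2]
grip_width: 0.0491
```

Call:
{"op": "drive_tool", "data": {
  "commands": [
    {"grip": 55, "tx": 0, "ty": 0, "tz": 0, "wx": 0, "wy": 0, "wz": 0},
    {"grip": 55, "tx": 0, "ty": 0, "tz": 0, "wx": 0, "wy": 0, "wz": 0},
    {"grip": 55, "tx": 0, "ty": 0, "tz": -3, "wx": 0, "wy": 0, "wz": 0},
    {"grip": 55, "tx": 0, "ty": 0, "tz": -2, "wx": 0, "wy": 0, "wz": 0},
    {"grip": 55, "tx": 0, "ty": 0, "tz": 0, "wx": 0, "wy": 0, "wz": 0}
  ]
}}

```text
time: 23.95
position: [0.3893, -0.3679, 0.2403]
tool_rot: [2.045, -2.385, -0.001]
ft_force: [-0.0, 0.2, 0.1]
grip_width: 0.0552
```

Call:
{"op": "drive_tool", "data": {
  "commands": [
    {"grip": 40, "tx": 0, "ty": 0, "tz": 0, "wx": 0, "wy": 0, "wz": 0},
    {"grip": 40, "tx": 0, "ty": 0, "tz": 0, "wx": 0, "wy": 0, "wz": 0},
    {"grip": 40, "tx": 0, "ty": 0, "tz": 0, "wx": 0, "wy": 0, "wz": 0},
    {"grip": 40, "tx": 0, "ty": 0, "tz": 0, "wx": 0, "wy": 0, "wz": 0}
  ],
  "grip_force": 70
}}

```text
time: 24.45
position: [0.3894, -0.368, 0.241]
tool_rot: [2.045, -2.385, 0.0]
ft_force: [-2.1, 1.2, 5.5]
grip_width: 0.0482
```

```bash
python3 shot.py side s8 200 270 310 400 8
```

```text
(no output)
```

View pics/s8.png

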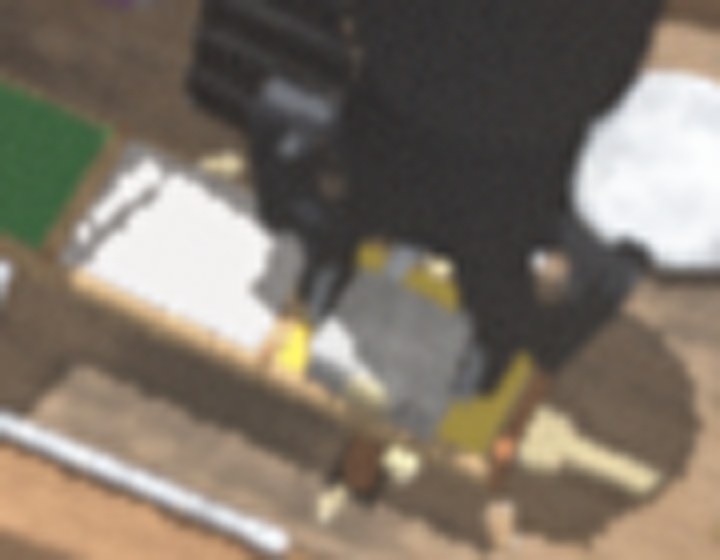

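Call:
{"op": "drive_tool", "data": {
  "commands": [
    {"grip": 40, "tx": 0, "ty": 0, "tz": 15, "wx": 0, "wy": 0, "wz": 0},
    {"grip": 40, "tx": 0, "ty": 0, "tz": 30, "wx": 0, "wy": 0, "wz": 0},
    {"grip": 40, "tx": 0, "ty": 0, "tz": 40, "wx": 0, "wy": 0, "wz": 0},
    {"grip": 40, "tx": 2, "ty": 20, "tz": 40, "wx": 0, "wy": 0, "wz": 0.01},
    {"grip": 40, "tx": 5, "ty": 40, "tz": 0, "wx": 0, "wy": 0, "wz": 0.02}
  ]
}}

```text
time: 25.12
position: [0.3972, -0.3083, 0.3695]
tool_rot: [-2.077, 2.353, -0.009]
ft_force: [1.4, 0.8, -2.9]
grip_width: 0.048
```

Call:
{"op": "drive_tool", "data": {
  "commands": [
    {"grip": 40, "tx": 5, "ty": 55, "tz": 0, "wx": 0, "wy": 0, "wz": 0.02},
    {"grip": 40, "tx": 5, "ty": 58, "tz": 0, "wx": 0, "wy": 0, "wz": 0.02},
    {"grip": 40, "tx": 3, "ty": 58, "tz": 0, "wx": 0, "wy": 0, "wz": 0},
    {"grip": 40, "tx": 5, "ty": 58, "tz": 0, "wx": 0, "wy": 0, "wz": 0},
    {"grip": 40, "tx": 5, "ty": 58, "tz": 0, "wx": 0, "wy": 0, "wz": 0}
  ]
}}

```text
time: 25.75
position: [0.4189, -0.0192, 0.3666]
tool_rot: [-2.126, 2.311, -0.001]
ft_force: [1.8, -0.2, -1.8]
grip_width: 0.048
```

Call:
{"op": "drive_tool", "data": {
  "commands": [
    {"grip": 40, "tx": 5, "ty": 58, "tz": 0, "wx": 0, "wy": 0, "wz": 0},
    {"grip": 40, "tx": 5, "ty": 58, "tz": 0, "wx": 0, "wy": 0, "wz": 0},
    {"grip": 40, "tx": 0, "ty": 58, "tz": 0, "wx": 0, "wy": 0, "wz": 0},
    {"grip": 40, "tx": 0, "ty": 58, "tz": 0, "wx": 0, "wy": 0, "wz": 0},
    {"grip": 40, "tx": 0, "ty": 58, "tz": 0, "wx": 0, "wy": 0, "wz": 0}
  ]
}}

```text
time: 26.38
position: [0.4288, 0.2709, 0.3665]
tool_rot: [-2.127, 2.311, 0.0]
ft_force: [0.9, -0.4, -2.3]
grip_width: 0.0477
```

Call:
{"op": "drive_tool", "data": {
  "commands": [
    {"grip": 40, "tx": 0, "ty": 50, "tz": 0, "wx": 0, "wy": 0, "wz": 0},
    {"grip": 40, "tx": 0, "ty": 30, "tz": 0, "wx": 0, "wy": 0, "wz": 0},
    {"grip": 40, "tx": 0, "ty": 14, "tz": -10, "wx": 0, "wy": 0, "wz": 0},
    {"grip": 40, "tx": 0, "ty": 0, "tz": -30, "wx": 0, "wy": 0, "wz": 0},
    {"grip": 40, "tx": 0, "ty": 0, "tz": 0, "wx": 0, "wy": 0, "wz": 0}
  ]
}}

```text
time: 27.0
position: [0.4287, 0.3617, 0.3234]
tool_rot: [2.123, -2.309, 0.001]
ft_force: [-1.4, 0.2, -2.1]
grip_width: 0.0481
```

```bash
python3 shot.py side s9 90 215 95 250 4.7
```

```text
(no output)
```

View pics/s9.png

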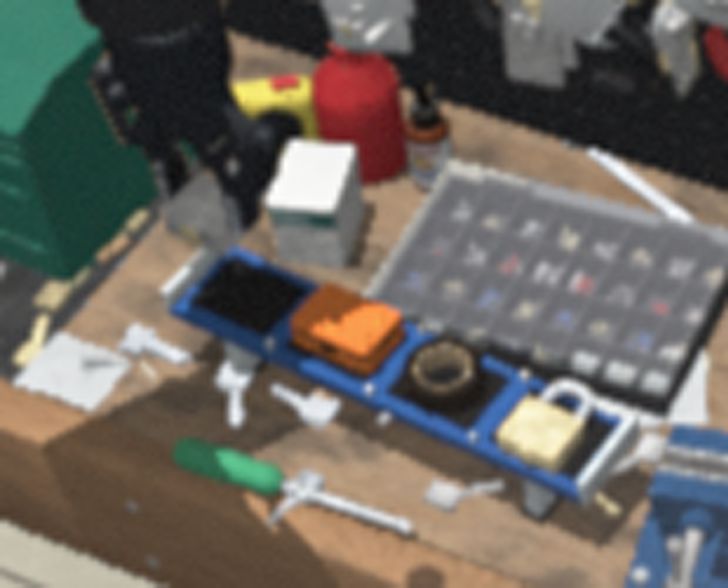

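Call:
{"op": "drive_tool", "data": {
  "commands": [
    {"grip": 40, "tx": 0, "ty": 0, "tz": -30, "wx": 0, "wy": 0, "wz": 0},
    {"grip": 40, "tx": 0, "ty": 0, "tz": -25, "wx": 0, "wy": 0, "wz": 0},
    {"grip": 40, "tx": 0, "ty": 0, "tz": -15, "wx": 0, "wy": 0, "wz": 0},
    {"grip": 40, "tx": 0, "ty": 0, "tz": -6, "wx": 0, "wy": 0, "wz": 0},
    {"grip": 40, "tx": 0, "ty": 0, "tz": 0, "wx": 0, "wy": 0, "wz": 0}
  ]
}}

```text
time: 27.68
position: [0.4296, 0.3632, 0.2502]
tool_rot: [-2.127, 2.311, -0.0]
ft_force: [-0.1, -0.6, -1.5]
grip_width: 0.0482
```

Call:
{"op": "drive_tool", "data": {
  "commands": [
    {"grip": 40, "tx": 0, "ty": 0, "tz": -4, "wx": 0, "wy": 0, "wz": 0},
    {"grip": 40, "tx": 0, "ty": 0, "tz": -3, "wx": 0, "wy": 0, "wz": 0},
    {"grip": 40, "tx": 0, "ty": 0, "tz": -2, "wx": 0, "wy": 0, "wz": 0},
    {"grip": 40, "tx": 0, "ty": 0, "tz": 0, "wx": 0, "wy": 0, "wz": 0},
    {"grip": 40, "tx": 0, "ty": 0, "tz": 0, "wx": 0, "wy": 0, "wz": 0}
  ]
}}

```text
time: 28.3
position: [0.4294, 0.3631, 0.241]
tool_rot: [-2.127, 2.311, -0.0]
ft_force: [-1.8, -0.1, 2.9]
grip_width: 0.0481
```

Call:
{"op": "drive_tool", "data": {
  "commands": [
    {"grip": 54, "tx": 0, "ty": 0, "tz": 0, "wx": 0, "wy": 0, "wz": 0},
    {"grip": 54, "tx": 0, "ty": 0, "tz": 0, "wx": 0, "wy": 0, "wz": 0},
    {"grip": 54, "tx": 0, "ty": 0, "tz": 0, "wx": 0, "wy": 0, "wz": 0},
    {"grip": 54, "tx": 0, "ty": 0, "tz": 8, "wx": 0, "wy": 0, "wz": 0},
    {"grip": 54, "tx": 0, "ty": 0, "tz": 15, "wx": 0, "wy": 0, "wz": 0}
  ]
}}

```text
time: 28.92
position: [0.4294, 0.363, 0.2642]
tool_rot: [2.127, -2.311, 0.0]
ft_force: [0.9, 0.3, -0.2]
grip_width: 0.0542
```

Call:
{"op": "drive_tool", "data": {
  "commands": [
    {"grip": 70, "tx": 0, "ty": 0, "tz": 40, "wx": 0, "wy": 0, "wz": 0},
    {"grip": 70, "tx": 0, "ty": 0, "tz": 60, "wx": 0, "wy": 0, "wz": 0},
    {"grip": 70, "tx": 0, "ty": 40, "tz": 30, "wx": 0, "wy": 0, "wz": 0},
    {"grip": 70, "tx": -30, "ty": 50, "tz": 20, "wx": 0, "wy": 0, "wz": 0},
    {"grip": 70, "tx": -40, "ty": 45, "tz": 0, "wx": 0, "wy": 0, "wz": 0}
  ]
}}

```text
time: 29.55
position: [0.3592, 0.4994, 0.4173]
tool_rot: [-2.123, 2.31, 0.003]
ft_force: [0.9, 0.4, -0.6]
grip_width: 0.0702
```

Call:
{"op": "drive_tool", "data": {
  "commands": [
    {"grip": 70, "tx": -45, "ty": 40, "tz": 0, "wx": 0, "wy": 0, "wz": 0},
    {"grip": 70, "tx": -45, "ty": 40, "tz": 0, "wx": 0, "wy": 0, "wz": 0},
    {"grip": 70, "tx": -40, "ty": 35, "tz": 0, "wx": 0, "wy": 0, "wz": 0},
    {"grip": 70, "tx": 0, "ty": 0, "tz": 0, "wx": 0, "wy": 0, "wz": 0}
  ]
}}

```text
time: 30.05
position: [0.2265, 0.615, 0.4144]
tool_rot: [-2.131, 2.307, 0.001]
ft_force: [-0.1, -0.1, 0.6]
grip_width: 0.0704
```

```bash
python3 shot.py side s10 125 205 120 240 6.5; python3 shot.py top t10 180 236 80 230 5.3
```

```text
(no output)
```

View pics/s10.png

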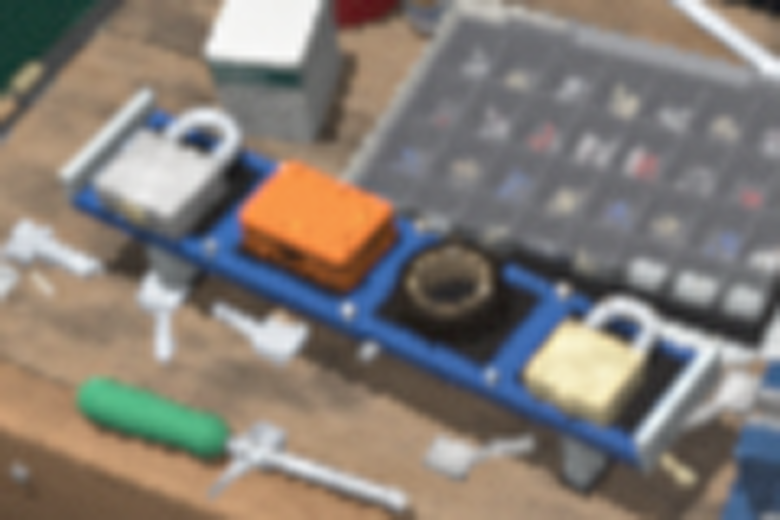

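View pics/t10.png

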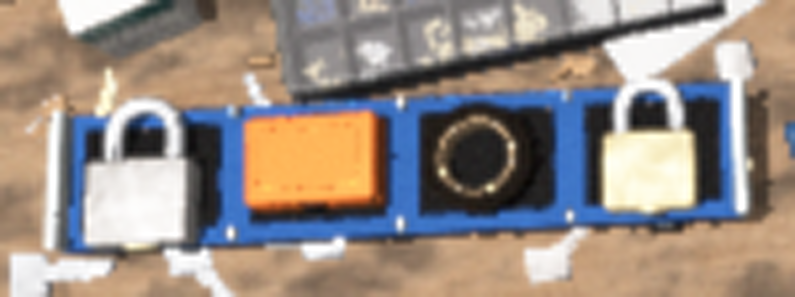

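```bash
python3 - <<'E'
from h import *
im={n:cv2.imread(f"pics/{f}_full.png") for n,f in(("top","t10"),("side","s10"))}
B=np.array([.4334,.238,-.0827])
def w(lx,ly,a=0): 
    q=R(B[2])@[lx,ly]+B[:2]; return (q[0],q[1],B[2]+a)
def box(x0,x1,y0,y1,z0,z1): return [np.array([[x0,y0,z],[x1,y0,z],[x1,y1,z],[x0,y1,z]]) for z in(z0,z1)]
th=np.linspace(0,2*np.pi,40)
O=[(w(0,-.126),box(-.033,.005,-.0225,.0225,.06,.079)),(w(0,.126),box(-.037,.006,-.025,.025,.06,.081)),(w(0,.042),box(-.022,.022,-.032,.032,.06,.084)),(w(0,-.042),[np.c_[.0275*np.cos(th),.0275*np.sin(th),0*th+z] for z in(.06,.079)])]
for n,(a,b,c,d),s in(("top",(180,236,80,230),5.3),("side",(125,205,120,240),6.5)):
    big=cv2.resize(im[n][a:b,c:d],None,fx=s,fy=s,interpolation=cv2.INTER_CUBIC)
    for p,ls in O:
        q=((proj(n,place(p,ls[1]))-[c,a]+.5)*s-.5).round().astype(int); cv2.polylines(big,[q],True,(255,0,255),1)
    cv2.imwrite(f"pics/ov2_{n}.png",big)
B3=B
def loc(u,v,z,n="top",s=5.3,o=(80,180)):
    p=unproj(n,(np.array([u,v])+.5)/s-.5+np.array(o),z); return (R(B[2]).T@(p[:2]-B[:2])*1000).round(1)
for q in[(83,160),(195,155),(196,240),(83,244)]: print("steel",loc(*q,.081))
for q in[(603,135),(692,131),(696,207),(606,211)]: print("brass",loc(*q,.079))
E
```

```text
steel [  6.6 151.7]
steel [ 6.2 96.8]
steel [-35.9  95. ]
steel [-35.  149.8]
brass [   6.1 -103.3]
brass [   5.7 -147.2]
brass [ -32.2 -148.1]
brass [ -31.9 -104.1]
```

View pics/ov2_top.png

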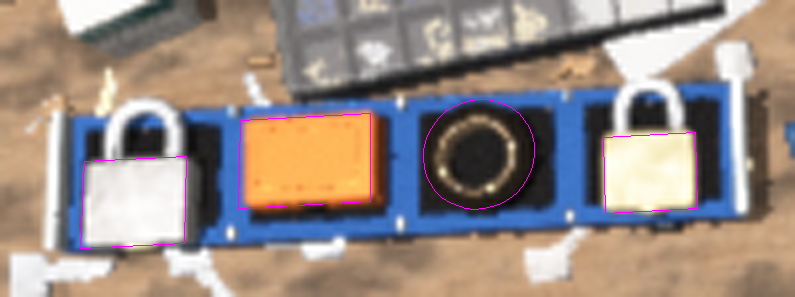

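View pics/ov2_side.png

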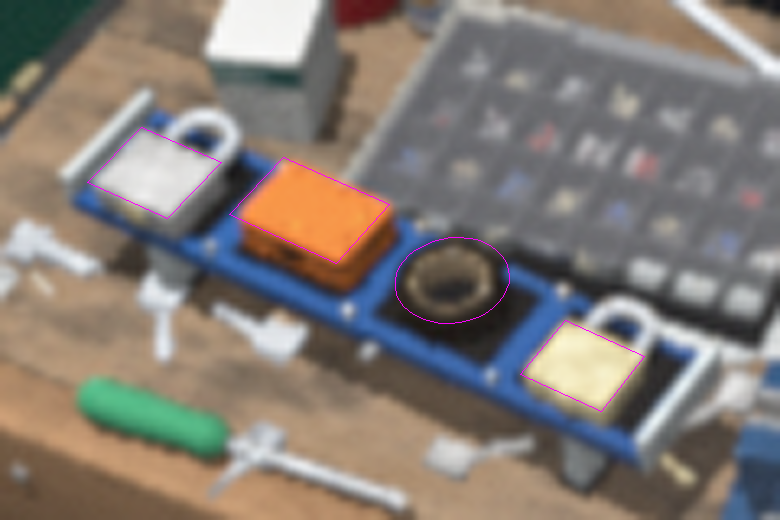

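All four lie within a few mm of the ideal outlines, and the gripper is clear. I'm handing the job in.

```bash
python3 -c "
from workcell import env
print(env.close_job())"
```

```text
the job is handed in; nothing more can be done
None
```

All four things are on the blue rack in reverse order, and I handed the job in at about 30 s on the robot's clock. From the robot's left, the pads now hold the steel padlock, the orange box, the black tape and the brass padlock. On the wooden rack the order was brass, tape, orange, steel.

**Last checks:** I overlaid the ideal centred outlines on the final top and side pictures. The overlays agree to within about 3 mm for all four, each looks flat on its pad, and the gripper is well clear. The largest wrist force I read was about 10 N. The report after handing in gives no verdict.

**What disagreed:**
- **Padlock direction:** the text says the padlocks' x axis points along the wooden rack's +y. In the pictures both shackles pointed away from the robot, along the rack's +x. I went by the pictures and gripped across the block along the rack's y, keeping that heading when setting them down.
- **Steel padlock position:** it lay about 3 mm nearer the end cheek than I first measured. I closed once, high up, to centre it, then opened, went lower and gripped it again.

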